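# Switch on the key-operated isolator

## Robot

A 6-joint arm with a two-finger parallel gripper is mounted at the origin on a cart in front of the work surface, level with it; the furniture and walls round the work are solid. World frame = base frame: x ahead of the robot, y to its left, z up, the work surface at z = 0. Lengths are in mm, angles in rad, forces in N, time in s.
With the tool pointing down it reaches from about 350 to 725 mm from the base axis. Payload 4.3 kg.
Tool frame: the origin (TCP) lies midway between the tips of the shut fingers; the grasp point (between the pads) lies 19 mm behind it (tcp_to_grasp is the z of the grasp point in the tool frame, in mm); z points along the fingers, y is the direction in which the jaws open and shut (so a half turn about z gives the same grasp; the last joint's range is limited). The gripper opens to 85 mm and grips with 20 to 120 N. Pads are 22 mm wide; open, the fingers measure 114 mm over their backs; the gripper's body (76 mm by 85 mm) begins 54 mm behind the grasp point. The pads swing forward as they close: fully open they stand 13 mm farther back than shut.
Start: joints at [-1.458, 0.377, 0.081, 1.274, 0, 1.46], TCP at [127.061, -560.827, 191.529] pointing down, gripper open.
Joint ranges: [-2.72, 2.72], [-0.84, 1.66], [-1.02, 1.22], [-1.77, 2.12], [-1.37, 1.28], [-3.14, 3.14]. Speed limits (rad/s): [2.57, 2.57, 3.14, 3.14, 3.14, 3.14].

## Interface

Orientations are given as a unit quaternion [x, y, z, w].
In Python, from cell import get_state, camera, finish_job, search_frame, tip_of, tcp_to_grasp gives the robot as it stands.
- The arm moves only by the tool apply_moves, never from a script. Its argument "plan" is a list of rows, each a list of 2 entries, a list of its own where there are three numbers: the shift along the tool's x, y, z in units of 40 mm (1.0 is 40 mm), then the turn, a rotation vector about the tool's x, y, z in units of 6 degrees (1.0 is 6 degrees). In form: [[[tx, ty, tz], [wx, wy, wz]], ...]. A call has 1 to 8 rows; each row shifts and turns the commanded pose from where the row before left it, along the tool's axes as they then stand; what a row does not reach is not made up. A row lasts 1/10 s, in which the tool goes at most 50 mm and 8.59 degrees, less where a joint would pass 70% of its speed; a pose out of reach is approached as far as the arm can. A call is refused whole if a number of a shift passes 1 or a number of a turn 1, either way. A call with a gripper value outside its range is refused whole. "jaw" is the finger opening in mm, from 0 to 85.4, set as the call begins (left out, the last holds). The fingers move at their own pace and stop on an object; the grip force is fixed at half the most. Time passes only in rows, so rows that do not move let the fingers close. It gives the time, the measured TCP pose, the force and the opening at its end, in the units of the state.
- get_state(): the state, without advancing time (a new reading comes with each control period).
- camera(name): name is "scene" or "top"; returns a dict with "color" (400x640x3 uint8, red, green, blue), "intrinsics" (3x3 intrinsics, pixels), "dist" ([k1, k2, p1, p2, k3] as OpenCV has them; the pictures are not rectified), "eye" and "orientation" of the camera in the world. Camera axes: x right, y up, looking along -z (the intrinsics and any distortion apply to the point x, -y, -z); pixel columns grow to the right and rows downward; lengths in mm; the calibration is good to about 2 mm. A picture is of the moment at which its call begins. There is no depth.
- finish_job(): hands the job in, once; it reports no verdict.
Trained networks look in a picture, given as the dict that the camera call returned (one of the last four; its "shot" number tells which), for a name from the list of things; names that differ only in an ending like _2 or _b are one class to them, and where a whole thing is asked for, a point or a joint stands for the part that bears it (a point fixed in the world has none). Each returns a list of dicts, best first, with "confidence" (0 to 1); they miss things now and then, are a little off and sometimes report something else, mostly with a low value. They report only what shows in the picture. A call takes as long as a camera call.
- search_frame(target, picture): "extent" ([centre column, centre row, width, height] in pixels, round what is visible of it).
- tip_of(target, picture): "position" ([column, row] in pixels: a listed point, or the origin of a listed thing).
The state is a dict: "time_s": time; "joints": joint angles; "joint_vel": joint speeds; "joint_torque": joint torques, N m; "position": TCP position; "eef_rot": TCP orientation; "wrist_force": force on the tool from outside, world axes, zero at the start; "torque": the same for the moment, N m; "gripper_width": finger opening in mm.
Only numpy, scipy, OpenCV 4.12 (cv2) and the standard library are available. Lean on these libraries where they do the work, as an engineer would, in place of code of your own. Each camera call takes 0.05 s, during which the arm holds its last target.

## Task

Switch on the packing bench's isolator: take the key with the square-cornered bow out of its wooden stand, push it fully home into the slot of the round black cylinder, and only then turn it clockwise (seen from above) until the cylinder's pointer is at the raised bar that marks ON. Let go and leave the key in the cylinder. Leave the key with the round bow standing in its own stand.

Things in the scene. Friction and masses are not known exactly. Their poses are not given: they have to be found in the camera images.
- square_key: steel key to use, upright in a fixed wooden stand (60x50x38 mm). Origin: blade tip centre, 6 mm above the table; z up. Blade 22 (x) x 8 (y) mm, rounded tip, to z=32; shoulder 34x18 mm, z=32-38, rests on the stand and stops the key when home; flat square-cornered bow 46 (x) x 12 (y) mm, z=38-84. Pinch the bow along y at z about 62; lifts straight out (35 mm). 120 g. Same both ways round
- round_key: the other steel key, to be left alone: round disc bow 48 mm across, 12 mm thick; round 18 mm shank, too thick for the slot; 85 mm tall, upright in a like wooden stand. The two may change places. Origin at the shank's tip, z up
- slot (a point): centre of the slot's mouth, 70 mm above the table, on top of the 66 mm black cylinder (steel insert) that turns on the fixed grey housing (130x120x30 mm). Turns with the cylinder: x along the slot, the pointer (light rib at the rim) at -x, z up. Slot 27 (x) x 13 (y) mm, 40 deep, 3 mm chamfer. The key fits either way round; fully home, its origin is 32 mm below this point
- cylinder (a joint): turn of the cylinder, rad, clockwise from above: 0 = OFF (pointer at the round dot on the housing), 1.05 = ON (pointer at the raised bar), stop at 1.31. Starts at 0 to 0.2. Light friction (0.06 N m), stays where left. The key has about 0.2 rad of play in the slot before it takes the cylinder along

How it is judged:
By the outcome, as a careful person would: the job done as asked, in the order asked, and still so for the second after the job is handed in, with the robot touching nothing.
It also fails if it takes over 48 s, if anything falls off the work surface, if the arm or the gripper's body presses on something with over 40 N, if the wrist force passes 120 N, or if a joint passes its speed limit or range.

## Working session

There is one attempt and no reset: what is moved stays moved. The work goes in short steps, Python scripts to look and compute and a tool call to move; the robot and the scene stay as the last step left them, time stands still between calls to the robot, and variables do not carry over. Pictures are saved under pics/ and viewed, and the job is handed in when it is done.

Besides the shell and the picture viewer there is one more tool, called after "Request:" by a JSON object that holds its "method" and its "body", one argument or row to a line. apply_moves: Moves the arm, as the interface text tells. Its arguments: {"type":"object","properties":{"plan":{"type":"array","items":{"type":"array"}},"jaw":{"type":"number"}},"required":["plan"]}

```bash
ls; mkdir -p pics
python3 - <<'E'
from cell import *
import cv2
s=get_state();print(s)
print(tcp_to_grasp)
for n in ("scene","top"):
    c=camera(n);cv2.imwrite(f"pics/{n}0.png",c["color"][:,:,::-1])
    print(n,c["shot"],c["intrinsics"],c["dist"],c["eye"],c["orientation"])
    for t in ("square_key","round_key","slot","cylinder"):
        try: print(t,"F",search_frame(t,c)[:3])
        except Exception as e: print(e)
        try: print(t,"T",tip_of(t,c)[:3])
        except Exception as e: print(e)
print(get_state()["time_s"])
E
```

```text
pics
{'time_s': 0.0, 'joints': array([-1.45828549e+00,  3.78073695e-01,  7.96382102e-02,  1.27437512e+00,
        3.36413986e-06,  1.46047504e+00]), 'joint_vel': array([ 0.00027212,  0.00069729,  0.00140072, -0.00074782,  0.00022358,
       -0.00044357]), 'joint_torque': array([-1.46127382e-03, -4.63600230e+01,  2.69878399e+01,  2.07066047e-02,
       -5.32403033e-05, -2.84347607e-06]), 'position': array([ 126.98461507, -560.06531284,  190.55963307]), 'eef_rot': array([ 9.93799145e-01,  1.11185633e-01,  5.79480845e-07, -1.00713939e-03]), 'wrist_force': array([ 0.14776875, -0.13953859,  0.11148011]), 'torque': array([ 0.01556845,  0.012732  , -0.00019241]), 'gripper_width': 85.63416176763914}
-18.700000000000003
scene 1 [[379.47380348   0.         311.79720313]
 [  0.         379.47380348 203.49845935]
 [  0.           0.           1.        ]] [-0.05218144  0.          0.          0.          0.        ] [158.04305763 428.66105692 481.12500537] [-0.12805016  0.49951536  0.83078614 -0.20948019]
square_key F [{'extent': [346.3, 184.8, 15.8, 18.6], 'confidence': 0.59}]
square_key T [{'p
[... 698 characters left out ...]
0333064]
square_key F [{'extent': [395.0, 200.2, 14.4, 15.7], 'confidence': 0.56}, {'extent': [331.6, 219.9, 6.5, 19.2], 'confidence': 0.32}]
square_key T [{'position': [391.3, 206.0], 'confidence': 0.62}]
round_key F [{'extent': [332.4, 219.5, 6.3, 21.2], 'confidence': 0.64}, {'extent': [394.8, 201.6, 10.7, 17.5], 'confidence': 0.52}, {'extent': [250.2, 187.3, 26.3, 30.4], 'confidence': 0.31}]
round_key T [{'position': [335.0, 222.9], 'confidence': 0.68}]
slot F [{'extent': [249.5, 185.3, 26.2, 33.2], 'confidence': 0.95}]
slot T [{'position': [248.3, 184.1], 'confidence': 0.82}]
cylinder F [{'extent': [249.1, 184.3, 26.9, 32.0], 'confidence': 0.81}]
it knows: round_key, slot, square_key
0.8
```

Run:
```python
import cv2
a=cv2.imread("pics/scene0.png");b=cv2.imread("pics/top0.png")
cv2.imwrite("pics/s1.png",cv2.resize(a[130:310,210:410],None,fx=4,fy=4,interpolation=cv2.INTER_CUBIC)[:600,:800])
cv2.imwrite("pics/t1.png",cv2.resize(b[140:270,215:415],None,fx=4,fy=4,interpolation=cv2.INTER_CUBIC))
```

```text
(no output)
```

View pics/scene0.png

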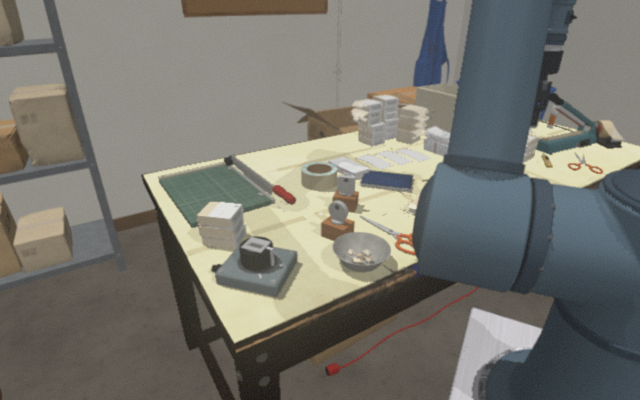

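View pics/top0.png

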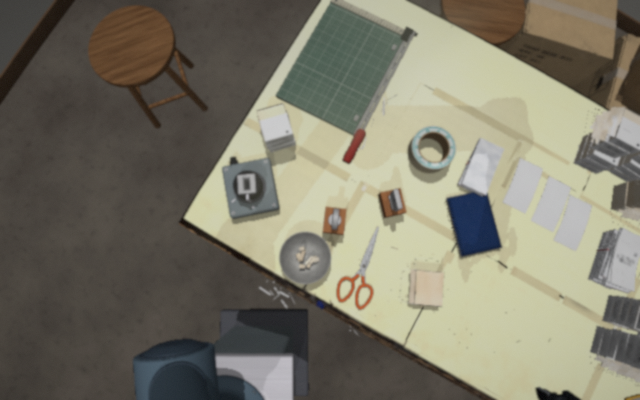

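```bash
sleep 1
```

```text
(no output)
```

View pics/s1.png

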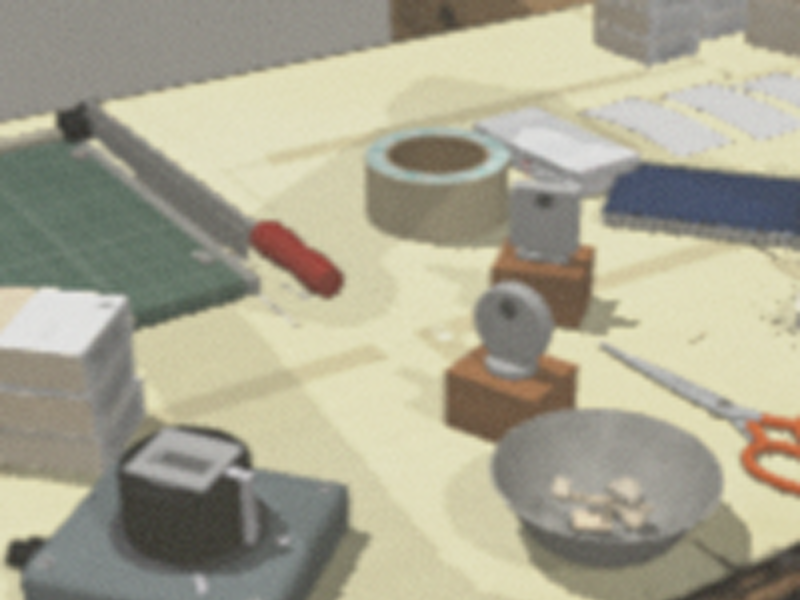

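View pics/t1.png

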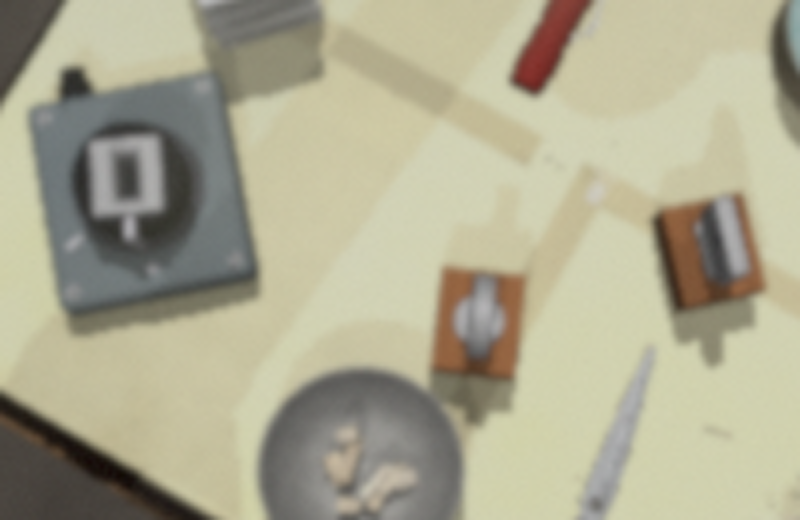

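```bash
cat > h.py <<'E'
import numpy as np,cv2
from scipy.spatial.transform import Rotation as R
def P(c,pts):
    pts=np.atleast_2d(np.asarray(pts,float))
    q=R.from_quat(c["orientation"]).inv().apply(pts-np.asarray(c["eye"]))
    q=q*[1,-1,-1]
    return cv2.projectPoints(q.reshape(-1,1,3),np.zeros(3),np.zeros(3),np.array(c["intrinsics"]),np.array(c["dist"]))[0].reshape(-1,2)
def ray(c,uv):
    n=cv2.undistortPoints(np.array(uv,float).reshape(-1,1,2),np.array(c["intrinsics"]),np.array(c["dist"])).reshape(-1,2)
    d=np.c_[n[:,0],-n[:,1],-np.ones(len(n))]
    return R.from_quat(c["orientation"]).apply(d)
def atz(c,uv,z):
    d=ray(c,uv);e=np.asarray(c["eye"]);return e+d*((z-e[2])/d[:,2])[:,None]
def tri(c1,u1,c2,u2):
    A=[];b=[]
    for c,u in((c1,u1),(c2,u2)):
        d=ray(c,[u])[0];d/=np.linalg.norm(d);M=np.eye(3)-np.outer(d,d);A.append(M);b.append(M@np.asarray(c["eye"]))
    x=np.linalg.lstsq(np.vstack(A),np.hstack(b),rcond=None)[0];return x
def load(n):
    import pickle;return pickle.load(open(n,"rb"))
def frame(x,y,z,yaw,pts):
    c,s=np.cos(yaw),np.sin(yaw);p=np.asarray(pts,float)
    return np.c_[x+c*p[:,0]-s*p[:,1],y+s*p[:,0]+c*p[:,1],z+p[:,2]]
def box(w,d,z0,z1):
    return [[sx*w/2,sy*d/2,z] for z in(z0,z1) for sx,sy in((-1,-1),(1,-1),(1,1),(-1,1))]
E=[(0,1),(1,2),(2,3),(3,0),(4,5),(5,6),(6,7),(7,4),(0,4),(1,5),(2,6),(3,7)]
def crop(c,x0,y0,w,h,f,lines,name):
    im=cv2.resize(c["color"][y0:y0+h,x0:x0+w,::-1],None,fx=f,fy=f,interpolation=cv2.INTER_CUBIC)
    T=lambda p:tuple(int(v) for v in np.round((np.asarray(p)-[x0,y0]+0.5)*f-0.5))
    for a,b,col in lines: cv2.line(im,T(a),T(b),col,1,cv2.LINE_AA)
    cv2.imwrite(name,im)
def boxlines(c,pts,col):
    q=P(c,pts);return [(q[i],q[j],col) for i,j in E]
E
python3 - <<'E'
from cell import *;from h import *;import pickle
t=camera("top");s=camera("scene")
pickle.dump((t,s),open("c0.pkl","wb"))
print("sq",tri(t,(391.3,206.0),s,(344.2,203.7)),"rd",tri(t,(335,222.9),s,(336.3,233.2)),"slot",tri(t,(248.3,184.1),s,(257.5,242.3)))
print(atz(t,[(248.3,184.1)],70),atz(s,[(257.5,242.3)],70))
crop(t,375,178,40,40,14,[],"pics/tk.png");crop(t,215,150,72,72,8,[],"pics/tc.png")
crop(s,325,165,40,50,12,[],"pics/sk.png");crop(s,210,220,100,75,8,[],"pics/sc.png")
E
```

```text
sq [ 505.32682672 -397.25287201    7.41966925] rd [ 464.52197449 -259.68311271    3.93599974] slot [545.26107622 -60.79749446  70.68950493]
[[546.04392501 -60.30585189  70.        ]] [[545.12806477 -61.73340213  70.        ]]
```

```bash
sleep 1
```

```text
(no output)
```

View pics/tk.png

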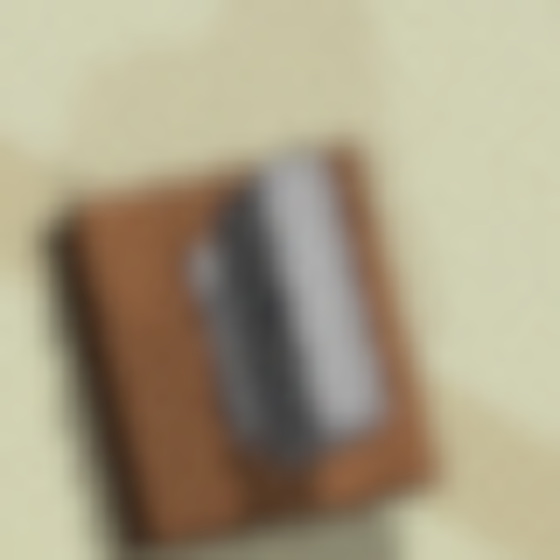

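View pics/tc.png

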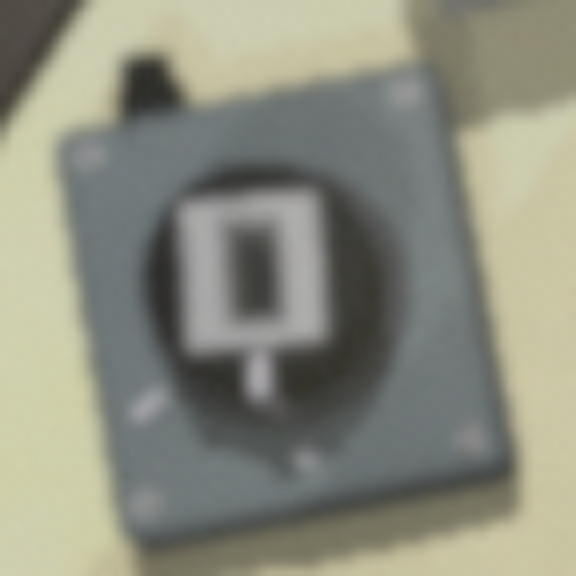

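View pics/sc.png

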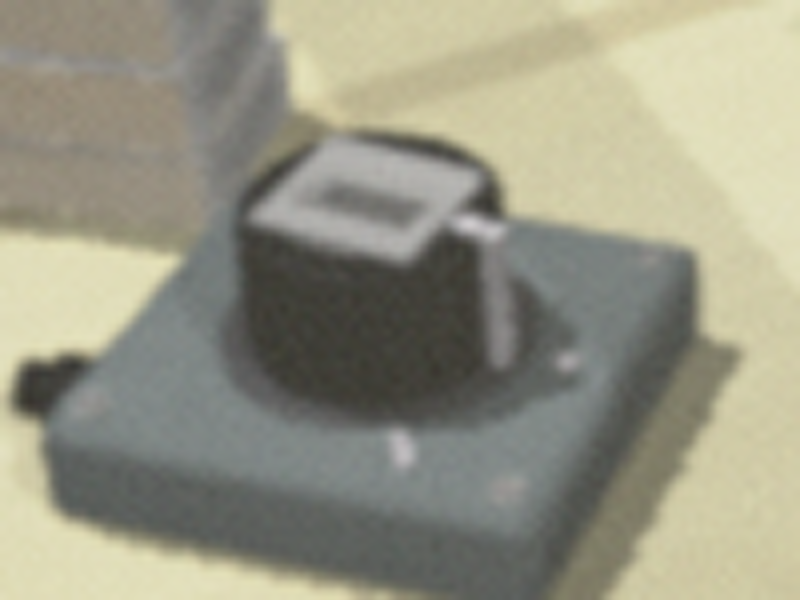

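Run:
```python
from h import *
t,s=load("c0.pkl")
f=lambda pts,o,k:[( (x+.5)/k-.5+o[0],(y+.5)/k-.5+o[1]) for x,y in pts]
k=atz(t,f([(262,170),(320,155),(385,420),(322,440)],(375,178),14),90);print(k.round(1),k.mean(0))
v=(k[0]+k[1]-k[2]-k[3])/2;print("bow dir",v,np.arctan2(v[1],v[0]))
q=f([(180,200),(315,187),(330,338),(185,352)],(215,150),8);c=atz(t,q,70);print("ins",c.round(1),c.mean(0));v=(c[0]+c[1]-c[2]-c[3])/2;print(np.linalg.norm(v),np.arctan2(v[1],v[0]))
h=atz(t,f([(228,225),(278,222),(283,320),(234,325)],(215,150),8),70);print("hole",h.round(1),h.mean(0));v=(h[0]+h[1]-h[2]-h[3])/2;print(np.linalg.norm(v),np.arctan2(v[1],v[0]))
h=f([(248,139),(484,178),(405,265),(248,218)],(0,0),1)
si=atz(s,f([(338,137),(487,180),(407,266),(247,218)],(210,220),8),70);print("ins scene",si.round(1),si.mean(0)); v=(si[1]+si[2]-si[0]-si[3])/2;print(np.arctan2(v[1],v[0]))
print("ptr",atz(t,f([(258,352),(262,400)],(215,150),8),70),"dot",atz(t,f([(305,460)],(215,150),8),30),"bar",atz(t,f([(135,415),(165,392)],(215,150),8),32))
print("S dot",atz(s,f([(567,360)],(210,220),8),30),"bar",atz(s,f([(395,435),(405,460)],(210,220),8),32), "ptr",atz(s,f([(455,218),(495,235)],(210,220),8),70))
```

```text
[[ 527.9 -387.6   90. ]
 [ 530.3 -397.    90. ]
 [ 487.6 -405.9   90. ]
 [ 484.5 -395.7   90. ]] [ 507.59573851 -396.56112316   90.        ]
bow dir [43.09034723  8.45669906  0.        ] 0.19379208491035818
ins [[568.5 -33.8  70. ]
 [572.1 -72.7  70. ]
 [528.  -77.9  70. ]
 [524.2 -36.5  70. ]] [548.21832737 -55.23195002  70.        ]
44.340753989287535 0.08902959098428917
hole [[561.1 -47.9  70. ]
 [561.9 -62.3  70. ]
 [533.3 -64.4  70. ]
 [532.  -50.3  70. ]] [547.06746562 -56.21150039  70.        ]
28.933717599753443 0.07866063323760976
ins scene [[566.9 -72.8  70. ]
 [523.4 -74.4  70. ]
 [519.7 -35.6  70. ]
 [564.8 -33.6  70. ]] [543.70560218 -54.06120409  70.        ]
-3.101299139333026
ptr [[524.11162234 -57.40528083  70.        ]
 [510.27378155 -58.86404731  70.        ]] dot [[498.40562687 -64.58482013  30.        ]] bar [[511.84485163 -13.95308673  32.        ]
 [518.71236233 -22.73099665  32.        ]]
S dot [[497.58188314 -66.81448776  30.        ]] bar [[516.04602538 -20.99546908  32.        ]
 [508.63242656 -14.53793737  32.        ]] ptr [[521.01944626 -57.17792866  70.        ]
 [508.65742143 -55.79715851  70.        ]]
```

```bash
cat > ov.py <<'E'
from h import *
t,s=load("c0.pkl")
def ov(kp,cp,n):
    for c,nm,a in((t,"t",(375,178,40,40,14)),(s,"s",(325,165,40,50,12))):
        L=boxlines(c,frame(kp[0],kp[1],6,kp[2],box(46,12,38,84)),(0,0,255))+boxlines(c,frame(kp[0],kp[1],6,kp[2],box(34,18,32,38)),(0,255,0))
        crop(c,*a,L,f"pics/{n}_{nm}k.png")
    for c,nm,a in((t,"t",(215,150,72,72,8)),(s,"s",(210,220,100,75,8))):
        L=boxlines(c,frame(cp[0],cp[1],70,cp[2],box(27,13,-.01,0)),(0,0,255))
        q=P(c,frame(cp[0],cp[1],70,cp[2],[[33*np.cos(u),33*np.sin(u),0] for u in np.linspace(0,6.283,40)]))
        L+=[(q[i],q[i+1],(0,255,0)) for i in range(39)]
        q=P(c,frame(cp[0],cp[1],70,cp[2],[[-20,0,0],[-36,0,0]]));L.append((q[0],q[1],(255,0,255)))
        crop(c,*a,L,f"pics/{n}_{nm}c.png")
    ims=[cv2.resize(cv2.imread(f"pics/{n}_{x}.png"),(400,300 if x!="q" else 0)) for x in("tk","sk","tc","sc")]
    cv2.imwrite(f"pics/{n}.png",np.vstack([np.hstack(ims[:2]),np.hstack(ims[2:])]))
E
python3 -c "
from ov import *
ov((506.5,-396.7,.19),(546,-55.3,.07),'o1')"
sleep 1
```

```text
(no output)
```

View pics/o1.png

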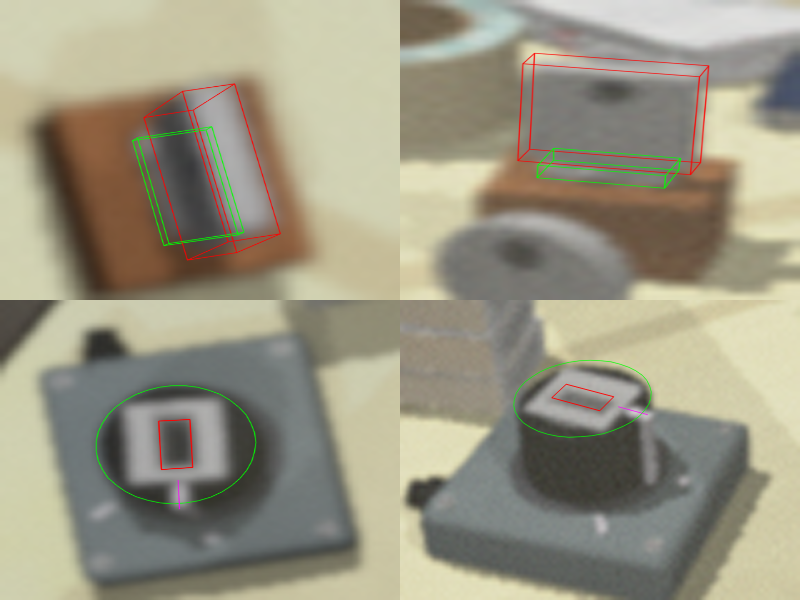

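Request:
{"method": "apply_moves", "body": {
  "plan": [
    [[0,0,0],[0,0,-1]],
    [[0,0,0],[0,0,-1]],
    [[0,0,0],[0,0,-1]],
    [[0,0,0],[0,0,-1]],
    [[0,0,0],[0,0,-1]],
    [[0,0,0],[0,0,-1]],
    [[0,0,0],[0,0,-1]],
    [[0,0,0],[0,0,-1]]
  ],
  "jaw": 50
}}

```text
time_s: 1.7
position: [127.1, -560.8, 191.5]
eef_rot: [0.862, 0.508, -0.0, 0.0]
wrist_force: [-0.3, 0.7, -0.5]
gripper_width: 49.6
```

```bash
cat > st.py <<'E'
from cell import *
from h import *
def st(target=None,yaw=None):
    s=get_state();r=R.from_quat(s["eef_rot"]);M=r.as_matrix()
    print("t",round(s["time_s"],2),"pos",s["position"].round(1),"yaw",round(np.arctan2(M[1,0],M[0,0]),3),"z",M[:,2].round(4),"j",s["joints"].round(3),"F",s["wrist_force"].round(1),"T",s["torque"].round(2),"w",round(s["gripper_width"],1))
    if target is not None:
        T=R.from_matrix(np.c_[[np.cos(yaw),np.sin(yaw),0],[np.sin(yaw),-np.cos(yaw),0],[0,0,-1]])
        print("rotvec units(6deg) now-frame",((r.inv()*T).as_rotvec(degrees=True)/6).round(3))
        d=np.asarray(target)-s["position"]
        print("shift units, now frame",(r.inv().apply(d)/40).round(3)," in target frame",(T.inv().apply(d)/40).round(3))
E
python3 -c "
from st import *
st((506.5,-396.7,150),.19-np.pi)"
```

```text
t 1.7 pos [ 127.1 -560.8  191.5] yaw 1.065 z [ 0.e+00 -1.e-04 -1.e+00] j [-1.458  0.377  0.081  1.274  0.     0.618] F [-0.3  0.7 -0.5] T [0.02 0.03 0.02] w 49.6
rotvec units(6deg) now-frame [-1.0000e-03  1.0000e-03 -2.1645e+01]
shift units, now frame [8.186 6.309 1.038]  in target frame [-10.09    2.238   1.039]
```

Request:
{"method": "apply_moves", "body": {
  "plan": [
    [[0,0,0],[0,0,-1]],
    [[0,0,0],[0,0,-1]],
    [[0,0,0],[0,0,-1]],
    [[0,0,0],[0,0,-1]],
    [[0,0,0],[0,0,-1]],
    [[0,0,0],[0,0,-1]],
    [[0,0,0],[0,0,-1]],
    [[0,0,0],[0,0,-1]]
  ]
}}

```text
time_s: 2.5
position: [127.0, -560.8, 191.5]
eef_rot: [0.581, 0.814, -0.0, 0.0]
wrist_force: [0.7, -0.3, -0.1]
gripper_width: 49.7
```

Request:
{"method": "apply_moves", "body": {
  "plan": [
    [[0,0,0],[0,0,-1]],
    [[0,0,0],[0,0,-1]],
    [[0,0,0],[0,0,-1]],
    [[0,0,0],[0,0,-1]],
    [[0,0,0],[0,0,-1]],
    [[0,0,0],[0,0,-1]],
    [[0,0,0],[0,0,-1]],
    [[0,0,0],[0,0,-0.6]]
  ]
}}

```text
time_s: 3.3
position: [127.1, -560.8, 191.5]
eef_rot: [0.22, 0.975, -0.0, 0.0]
wrist_force: [-0.7, -0.1, -0.4]
gripper_width: 50.3
```

```bash
python3 -c "
from st import *
st((506.5,-396.7,150),.19-np.pi)"
```

```text
t 3.3 pos [ 127.1 -560.8  191.5] yaw 2.697 z [ 0.e+00 -1.e-04 -1.e+00] j [-1.458  0.377  0.081  1.274 -0.    -1.014] F [-0.7 -0.1 -0.4] T [-0.02 -0.01 -0.02] w 50.3
rotvec units(6deg) now-frame [-1.000e-03  0.000e+00 -6.056e+00]
shift units, now frame [-6.802  7.782  1.038]  in target frame [-10.09    2.238   1.039]
```

Request:
{"method": "apply_moves", "body": {
  "plan": [
    [[0,0,0],[0,0,-1]],
    [[0,0,0],[0,0,-1]],
    [[0,0,0],[0,0,-1]],
    [[0,0,0],[0,0,-1]],
    [[0,0,0],[0,0,-1]],
    [[0,0,0],[0,0,-1]],
    [[0,0,0],[0,0,-0.05]]
  ]
}}

```text
time_s: 4.0
position: [127.1, -560.8, 191.5]
eef_rot: [-0.093, 0.996, -0.0, 0.0]
wrist_force: [-0.0, 0.1, -0.0]
gripper_width: 50.2
```

Request:
{"method": "apply_moves", "body": {
  "plan": [
    [[-0.6,0.12,0],[0,0,0]],
    [[-0.9,0.2,0],[0,0,0]],
    [[-0.9,0.2,0],[0,0,0]],
    [[-0.9,0.2,0],[0,0,0]],
    [[-0.9,0.2,0],[0,0,0]],
    [[-0.9,0.2,0],[0,0,0]],
    [[-0.9,0.2,0],[0,0,0]],
    [[-0.9,0.2,0],[0,0,0]]
  ]
}}

```text
time_s: 4.8
position: [388.4, -449.3, 191.6]
eef_rot: [-0.092, 0.996, -0.0, 0.0]
wrist_force: [0.8, -0.4, -0.4]
gripper_width: 49.8
```

Request:
{"method": "apply_moves", "body": {
  "plan": [
    [[-0.9,0.2,0],[0,0,0]],
    [[-0.9,0.2,0],[0,0,0]],
    [[-0.9,0.2,0.3],[0,0,0]],
    [[-0.4,0.1,0.6],[0,0,0]],
    [[0,0,0],[0,0,0]],
    [[0,0,0],[0,0,0]]
  ]
}}

```text
time_s: 5.4
position: [503.1, -399.1, 155.0]
eef_rot: [-0.093, 0.996, 0.001, -0.001]
wrist_force: [0.1, 0.1, -0.7]
gripper_width: 50.2
```

```bash
python3 - <<'E'
from st import *;import pickle
st((506.5,-396.7,120),.19-np.pi)
t=camera("top");s=camera("scene");pickle.dump((t,s),open("c1.pkl","wb"))
crop(t,340,140,120,110,6,[],"pics/t2.png");crop(s,270,110,140,110,5,[],"pics/s2.png")
E
sleep 1
```

```text
t 5.4 pos [ 503.1 -399.1  155. ] yaw -2.956 z [-1.8e-03  9.0e-04 -1.0e+00] j [-7.690e-01  5.310e-01  2.270e-01  1.269e+00 -1.000e-03 -9.540e-01] F [ 0.1  0.1 -0.7] T [ 0.01  0.01 -0.01] w 50.2
rotvec units(6deg) now-frame [ 0.012 -0.015 -0.044]
shift units, now frame [-0.096  0.041  0.875]  in target frame [-0.095  0.042  0.875]
```

View pics/t2.png

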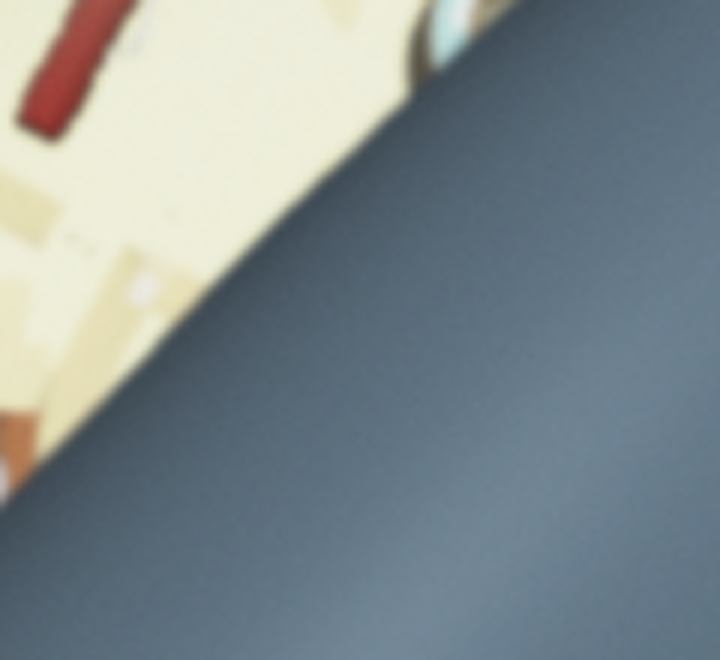

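View pics/s2.png

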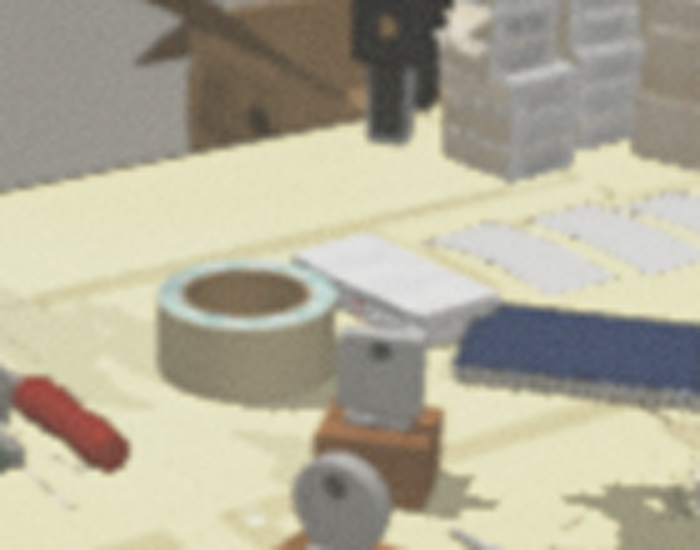

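Request:
{"method": "apply_moves", "body": {
  "plan": [
    [[-0.09,0.04,0.3],[0,0,0]],
    [[0,0,0.4],[0,0,-0.05]],
    [[0,0,0.3],[0,0,0]],
    [[0,0,0],[0,0,0]]
  ]
}}

```text
time_s: 5.9
position: [505.4, -396.5, 113.3]
eef_rot: [-0.095, 0.995, 0.001, -0.001]
wrist_force: [-0.6, -0.7, -0.1]
gripper_width: 50.0
```

```bash
python3 - <<'E'
from st import *;import pickle
st((506.5,-396.7,49.5),.19-np.pi)
s=camera("scene");pickle.dump((0,s),open("c2.pkl","wb"))
L=boxlines(s,frame(506.5,-396.7,6,.19,box(46,12,38,84)),(0,0,255))
crop(s,270,110,140,110,5,L,"pics/s3.png")
E
sleep 1
```

```text
t 5.9 pos [ 505.4 -396.5  113.3] yaw -2.951 z [-0.0028  0.0026 -1.    ] j [-0.764  0.548  0.147  1.174 -0.    -0.954] F [-0.6 -0.7 -0.1] T [0.05 0.03 0.03] w 50.0
rotvec units(6deg) now-frame [ 0.029 -0.021  0.003]
shift units, now frame [-0.03  -0.016  1.595]  in target frame [-0.027 -0.011  1.595]
```

View pics/s3.png

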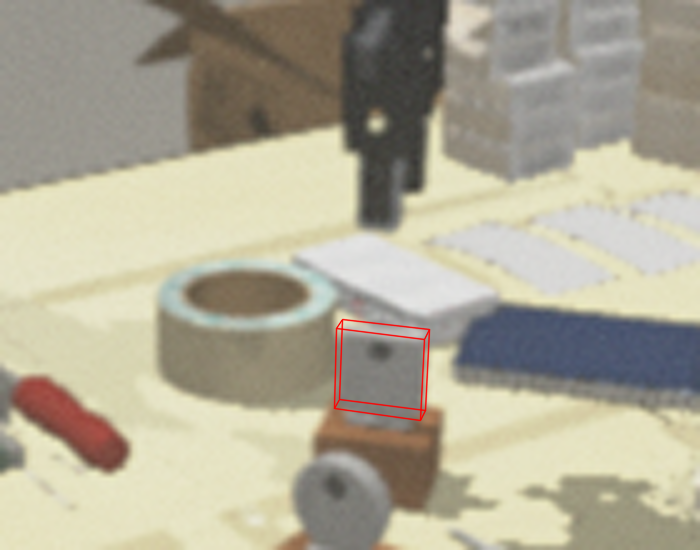

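Request:
{"method": "apply_moves", "body": {
  "plan": [
    [[-0.03,-0.01,0.4],[0.02,-0.02,0]],
    [[0,0,0.4],[0,0,0]],
    [[0,0,0.4],[0,0,0]],
    [[0,0,0.25],[0,0,0]],
    [[0,0,0],[0,0,0]],
    [[0,0,0],[0,0,0]]
  ]
}}

```text
time_s: 6.55
position: [508.5, -397.9, 58.2]
eef_rot: [-0.095, 0.995, -0.001, 0.001]
wrist_force: [0.3, 0.3, 0.8]
gripper_width: 49.8
```

```bash
python3 - <<'E'
from st import *;import pickle
st((506.5,-396.7,49.5),.19-np.pi)
s=camera("scene");pickle.dump((0,s),open("c2.pkl","wb"))
crop(s,310,140,70,70,8,[],"pics/s4.png")
E
sleep 1
```

```text
t 6.55 pos [ 508.5 -397.9   58.2] yaw -2.95 z [ 0.003  -0.0022 -1.    ] j [-0.762  0.579  0.053  1.041  0.    -0.954] F [0.3 0.3 0.8] T [ 0.   -0.02 -0.  ] w 49.8
rotvec units(6deg) now-frame [-0.026  0.024  0.012]
shift units, now frame [0.045 0.039 0.217]  in target frame [0.045 0.038 0.218]
```

View pics/s4.png

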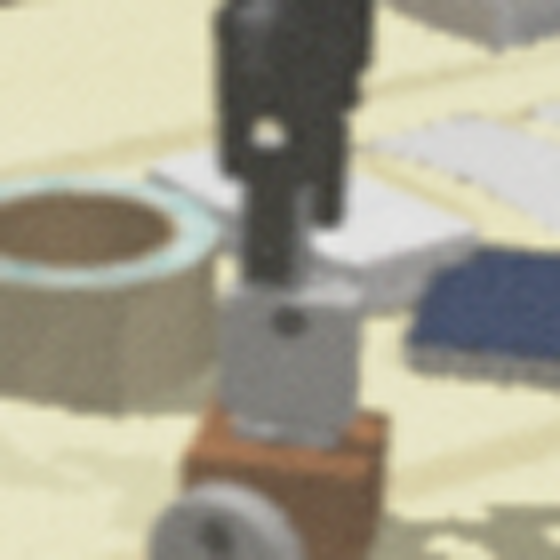

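Run:
```python
from st import *
_,s=load("c2.pkl")
c=np.array([508.5,-397.9]);n=np.array([-np.sin(.19),np.cos(.19)])
f=lambda p:((P(s,p)-[310,140]+.5)*8).round()
for d in(-30,-25,25,30):
  for z in (58,65,71): print(d,z,f([*(c+n*d),z]))
print(f([506.5,-396.7,90]),f([506.5,-396.7,44]))
```

```text
-30 58 [[305. 338.]]
-30 65 [[306. 318.]]
-30 71 [[307. 302.]]
-25 58 [[302. 344.]]
-25 65 [[303. 324.]]
-25 71 [[303. 308.]]
25 58 [[267. 406.]]
25 65 [[268. 387.]]
25 71 [[268. 369.]]
30 58 [[263. 413.]]
30 65 [[264. 393.]]
30 71 [[265. 376.]]
[[293. 287.]] [[287. 416.]]
```

Run:
```python
from st import *
st()
_,s=load("c2.pkl")
n=np.array([-np.sin(.19),np.cos(.19)])
for z0,c in((113,[505.4,-396.5]),(58,[508.5,-397.9])):
  for d in(-25,25): print(z0,d,P(s,[*(np.array(c)+n*d),z0+5]))
print("obs z113 near", 270+380/5,110+228/5,"far",270+412/5,110+190/5," z58 near",310+272/8,140+283/8,"far",310+328/8,140+225/8)
for z in range(60,260,20): print(z,P(s,[500,-375,z]))
c=camera("scene");cv2.imwrite("pics/s5.png",c["color"][:,:,::-1])
```

```text
t 6.6 pos [ 508.9 -398.1   58.6] yaw -2.95 z [ 0.0037 -0.0029 -1.    ] j [-0.762  0.579  0.054  1.041  0.    -0.954] F [0.9 0.5 0.3] T [-0.02 -0.02 -0.04] w 50.0
113 -25 [[349.02888085 161.75125054]]
113 25 [[344.61315035 168.91923795]]
58 -25 [[347.30153891 180.736794  ]]
58 25 [[342.93304571 188.53613047]]
obs z113 near 346.0 155.6 far 352.4 148.0  z58 near 344.0 175.375 far 351.0 168.125
60 [[344.51539538 189.65386599]]
80 [[344.80495821 182.50877302]]
100 [[345.09891666 175.22484911]]
120 [[345.39732649 167.7988797 ]]
140 [[345.70024114 160.22759486]]
160 [[346.00771132 152.50767222]]
180 [[346.31978451 144.63574045]]
200 [[346.63650441 136.60838353]]
220 [[346.95791039 128.42214588]]
240 [[347.28403676 120.07353843]]
```

```bash
sleep 1
```

```text
(no output)
```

View pics/s5.png

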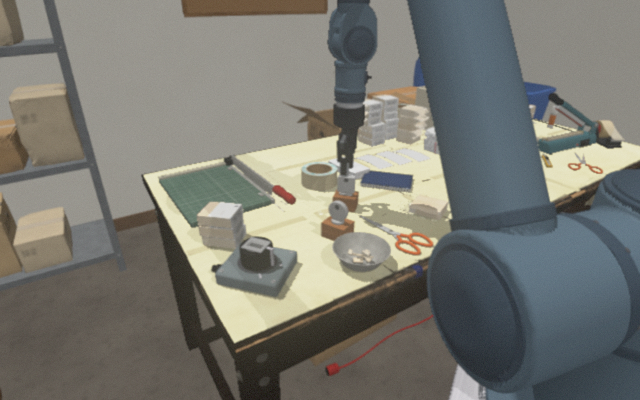

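Run:
```python
from st import *
t,s=load("c0.pkl")
print(P(t,[[127,-560,191],[127,-560,280]]),P(s,[[127,-560,191],[0,0,0],[0,0,200]]))
_,s=load("c1.pkl") if 0 else (0,load("c1.pkl")[1])
print("155:",P(s,[[503.1,-399.1,160]]))
t1=load("c1.pkl")[0];cv2.imwrite("pics/t5.png",t1["color"][:,:,::-1])
crop(t,480,320,160,80,5,[],"pics/t6.png")
```

```text
[[499.92677645 389.69556927]
 [524.54616298 407.19062121]] [[520.67657588 142.6555985 ]
 [566.58603835 412.53092541]
 [626.00790376 300.38679083]]
155: [[348.80168674 149.30962472]]
```

```bash
sleep 1
```

```text
(no output)
```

View pics/t5.png

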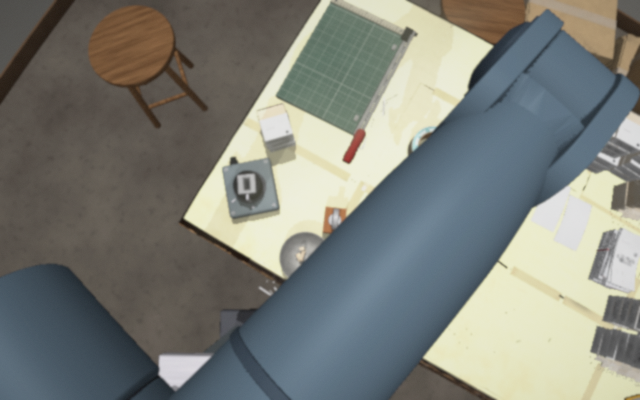

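View pics/t6.png

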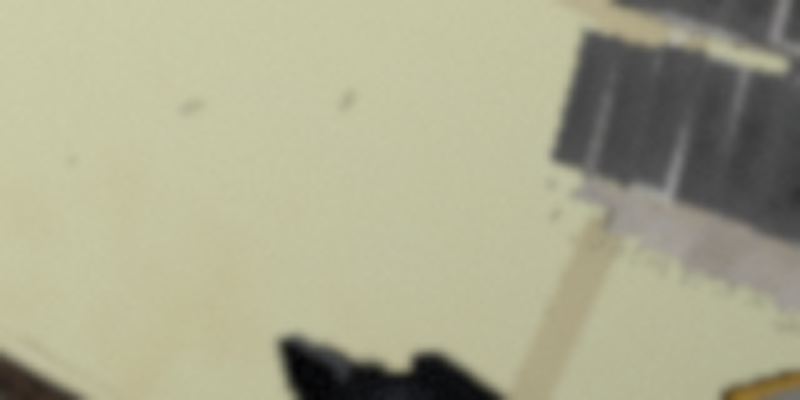

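```bash
python3 - <<'E'
from st import *
t,s=load("c0.pkl")
for z in (190,204,215): print(z,atz(t,[(537.6,388),(566,390)],z).round(1))
print(P(t,[[0,0,0],[0,0,200],[100,0,0]]))
crop(s,480,40,150,120,5,[],"pics/s6.png")
E
sleep 1
```

```text
190 [[ 125.9 -635.7  190. ]
 [ 118.6 -693.9  190. ]]
204 [[ 130.8 -627.7  204. ]
 [ 123.6 -684.7  204. ]]
215 [[ 134.6 -621.4  215. ]
 [ 127.5 -677.6  215. ]]
[[224.7374982  421.1643519 ]
 [198.86638716 466.29034625]
 [225.10982762 377.48680229]]
```

View pics/s6.png

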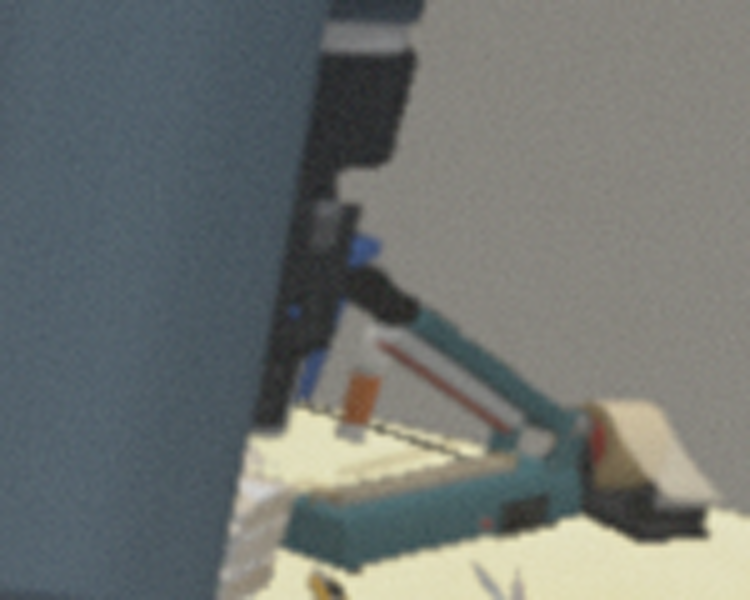

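Run:
```python
from st import *
t,s=load("c0.pkl")
print(tri(t,(537.6,388),s,(533,126)))
print(atz(s,[(344,175.4),(351,168.1)],63),atz(s,[(344,175.4),(351,168.1)],95))
print(atz(s,[(346,155.6),(352.4,148)],118))
```

```text
[ 119.59577402 -625.71609571  213.12187896]
[[ 535.36569625 -450.51381672   63.        ]
 [ 538.93721937 -507.33857314   63.        ]] [[ 506.48838855 -383.22868525   95.        ]
 [ 509.78657538 -435.70452165   95.        ]]
[[ 535.09301282 -458.26274696  118.        ]
 [ 543.58985249 -522.14661094  118.        ]]
```

```bash
python3 - <<'E'
from st import *
_,s=load("c2.pkl")
L=[]
for z in range(58,280,10):
    p=P(s,[508.5,-397.9,z])[0];L.append((p-[4 if (z-58)%50 else 10,0],p,(0,0,255)))
L+=boxlines(s,frame(508.5,-397.9,0,.19,box(76,85,131,180)),(0,255,0))
L+=boxlines(s,frame(508.5,-397.9,0,.19,box(22,50,63,85)),(255,255,0))
crop(s,300,60,90,140,5,L,"pics/s7.png")
crop(s,300,60,90,140,5,[],"pics/s7b.png")
a=np.hstack([cv2.imread("pics/s7.png"),cv2.imread("pics/s7b.png")])
cv2.imwrite("pics/s7c.png",cv2.resize(a,(771,600)))
E
sleep 1
```

```text
(no output)
```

View pics/s7c.png

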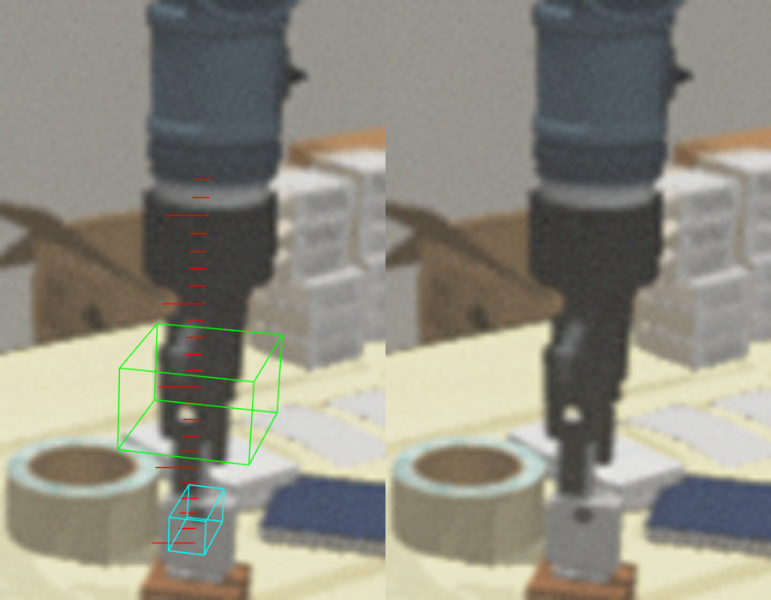

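Request:
{"method": "apply_moves", "body": {
  "plan": [
    [[0,0,0],[0,0,0]],
    [[0,0,0],[0,0,0]],
    [[0,0,0],[0,0,0]],
    [[0,0,0],[0,0,0]],
    [[0,0,0],[0,0,0]],
    [[0,0,0],[0,0,0]]
  ],
  "jaw": 20
}}

```text
time_s: 7.25
position: [508.3, -397.5, 57.5]
eef_rot: [-0.096, 0.995, -0.001, 0.001]
wrist_force: [-0.0, 0.3, -0.3]
gripper_width: 20.1
```

```bash
python3 - <<'E'
from st import *;import pickle
st((506.5,-396.7,49.5),.19-np.pi)
s=camera("scene");t=camera("top");pickle.dump((t,s),open("c3.pkl","wb"))
crop(s,310,140,70,70,8,[],"pics/s8.png");cv2.imwrite("pics/t8.png",t["color"][:,:,::-1])
print(tip_of("square_key",s),search_frame("square_key",s))
E
sleep 1
```

```text
t 7.25 pos [ 508.3 -397.5   57.5] yaw -2.95 z [ 0.0024 -0.0017 -1.    ] j [-0.762  0.58   0.052  1.04   0.    -0.954] F [-0.   0.3 -0.3] T [ 0.01 -0.03 -0.04] w 20.1
rotvec units(6deg) now-frame [-0.02   0.02   0.014]
shift units, now frame [0.041 0.029 0.199]  in target frame [0.04  0.029 0.2  ]
[{'position': [345.6, 204.1], 'confidence': 0.92}] [{'extent': [346.8, 185.8, 18.7, 18.3], 'confidence': 0.52}]
```

View pics/s8.png

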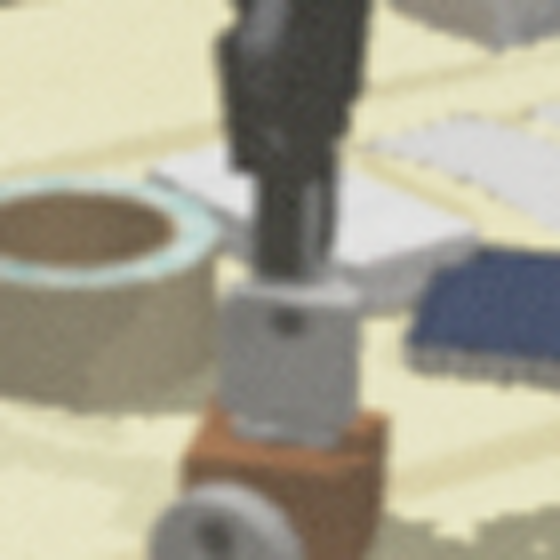

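View pics/t8.png

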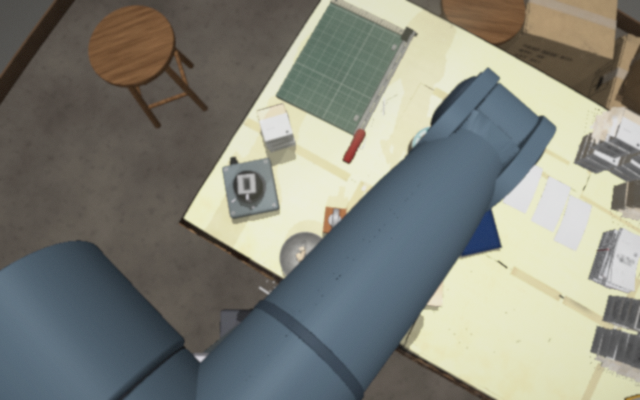

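```bash
python3 - <<'E'
from st import *
t,s=load("c3.pkl")
p=np.array([508.3,-397.5]);d=np.array([np.cos(.762),-np.sin(.762)])
L=[];im=t["color"][:,:,::-1].copy();im2=s["color"][:,:,::-1].copy()
for z,col in((58,(0,0,255)),(250,(0,255,0)),(400,(255,0,255))):
    for c,i in((t,im),(s,im2)):
        a=P(c,[*(p),z])[0];b=P(c,[*(p-300*d),z])[0]
        cv2.line(i,tuple(int(v) for v in a),tuple(int(v) for v in b),col,1);cv2.circle(i,tuple(int(v) for v in a),4,col,1)
        print(z,a,b)
cv2.imwrite("pics/t9.png",im);cv2.imwrite("pics/s9.png",im2)
E
sleep 1
```

```text
58 [395.05554139 200.50009634] [305.41029108 297.33168113]
58 [345.10063556 186.36714607] [403.85768059 249.15527174]
250 [416.44423352 184.61788507] [301.89465159 308.8300241 ]
250 [348.04638985 113.21405878] [416.19487261 156.13693636]
400 [443.47345077 164.48524878] [297.31132748 323.80832677]
400 [350.63858294  45.95196912] [427.74003126  64.30642569]
```

View pics/t9.png

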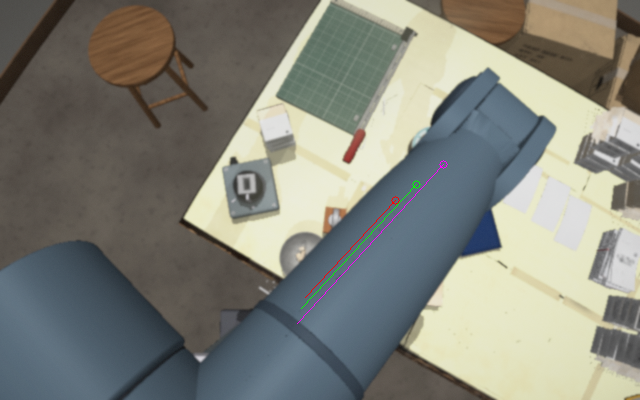

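View pics/s9.png

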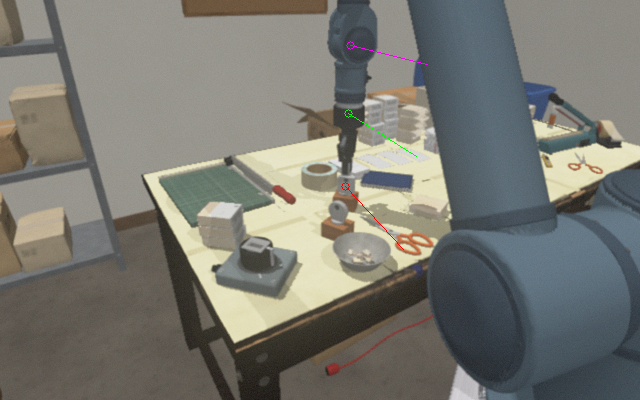

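Run:
```python
from st import *
t,s=load("c3.pkl")
for u in ((505,120),(495,115),(515,125),(490,130)):
    x=tri(t,u,s,(353,40));print(u,x,P(t,x),P(s,x))
print(atz(s,[(348,138)],160))
```

```text
(505, 120) [ 559.49151978 -495.27561011  406.07739963] [[508.63954423 129.22810409]] [[347.23421549  39.00312286]]
(495, 115) [ 559.95147684 -481.15133411  408.47048571] [[500.01874469 128.25910525]] [[344.75207266  38.35030619]]
(515, 125) [ 558.83983105 -509.26388573  403.98052792] [[517.16061295 130.25013626]] [[349.70697394  39.52003858]]
(490, 130) [ 546.07770534 -469.86441665  407.74860088] [[493.05663004 137.60196217]] [[348.14200315  39.2171717 ]]
[[ 540.57340174 -480.05056873  160.        ]]
```

Request:
{"method": "apply_moves", "body": {
  "plan": [
    [[0,0,-0.5],[0,0,0]],
    [[0,0,-0.9],[0,0,0]],
    [[0,0,-0.9],[0,0,0]],
    [[0,0,-0.9],[0,0,0]],
    [[0,0,-0.4],[0,0,0]],
    [[0,0,0],[0,0,0]]
  ],
  "jaw": 20
}}

```text
time_s: 8.05
position: [509.5, -398.8, 205.0]
eef_rot: [-0.096, 0.995, -0.003, 0.003]
wrist_force: [0.3, -0.7, 1.0]
gripper_width: 19.9
```

Run:
```python
from st import *
st((450,0,200),.19-np.pi)
```

```text
t 8.05 pos [ 509.5 -398.8  205. ] yaw -2.95 z [ 0.0072 -0.0063 -1.    ] j [-0.762  0.524  0.343  1.381  0.    -0.954] F [ 0.3 -0.7  1. ] T [-0.    0.01 -0.04] w 19.9
rotvec units(6deg) now-frame [-0.072  0.056  0.013]
shift units, now frame [-0.434 10.071  0.053]  in target frame [-0.421 10.071  0.126]
```

Request:
{"method": "apply_moves", "body": {
  "plan": [
    [[0,0.5,0],[0,0,0]],
    [[-0.05,0.9,0],[0,0,0]],
    [[-0.05,0.9,0],[0,0,0]],
    [[-0.05,0.9,0],[0,0,0]],
    [[-0.05,0.9,0],[0,0,0]],
    [[-0.05,0.9,0],[0,0,0]],
    [[-0.05,0.9,0],[0,0,0]],
    [[-0.05,0.9,0],[0,0,0]]
  ]
}}

```text
time_s: 8.85
position: [468.6, -125.8, 199.2]
eef_rot: [-0.095, 0.995, -0.0, 0.0]
wrist_force: [1.0, -0.0, 0.3]
gripper_width: 19.8
```

Request:
{"method": "apply_moves", "body": {
  "plan": [
    [[-0.05,0.9,0],[0,0,0]],
    [[-0.05,0.9,0],[0,0,0]],
    [[0,0.9,0],[0,0,0]],
    [[0,0.5,0],[0,0,0]],
    [[0,0,0],[0,0,0]],
    [[0,0,0],[0,0,0]]
  ]
}}

```text
time_s: 9.45
position: [448.9, -1.2, 199.6]
eef_rot: [-0.096, 0.995, -0.001, 0.0]
wrist_force: [-0.1, 0.6, 0.4]
gripper_width: 19.9
```

```bash
python3 - <<'E'
from st import *;import pickle
st((450,0,200),.19-np.pi)
s=camera("scene");t=camera("top");pickle.dump((t,s),open("c4.pkl","wb"))
S=get_state();M=R.from_quat(S["eef_rot"]).as_matrix();p=S["position"]
print(P(t,p),P(s,p))
for c,n in((t,"t"),(s,"s")):
    im=c["color"][:,:,::-1].copy();q=P(c,p)[0];cv2.circle(im,tuple(int(v) for v in q),4,(0,0,255),1);cv2.imwrite(f"pics/{n}10.png",im)
E
sleep 1
```

```text
t 9.45 pos [448.9  -1.2 199.6] yaw -2.949 z [ 9.0e-04 -2.1e-03 -1.0e+00] j [-0.143  0.119 -0.238  1.213 -0.002 -0.335] F [-0.1  0.6  0.4] T [ 0.03 -0.01  0.02] w 19.9
rotvec units(6deg) now-frame [-0.022  0.005  0.022]
shift units, now frame [-0.032  0.024 -0.01 ]  in target frame [-0.032  0.024 -0.01 ]
[[204.7205827  220.74254247]] [[279.36868923 207.55728306]]
```

View pics/t10.png

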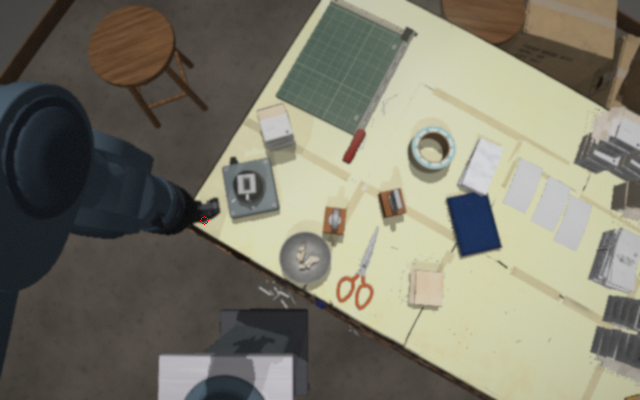

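View pics/s10.png

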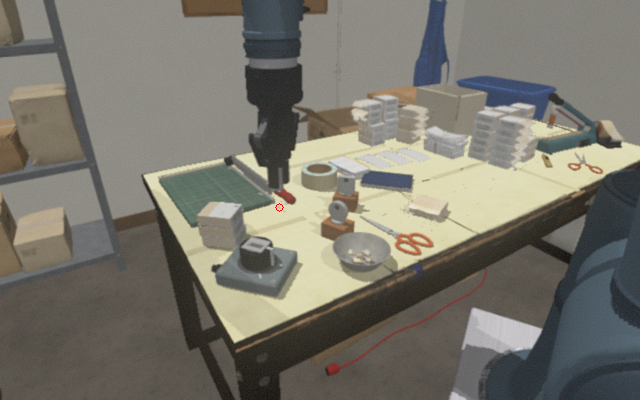

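```bash
python3 - <<'E'
from st import *
t,s=load("c4.pkl")
crop(t,160,170,90,80,8,[],"pics/t11.png");crop(s,235,130,80,80,7,[],"pics/s11.png")
E
sleep 1
```

```text
(no output)
```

View pics/t11.png

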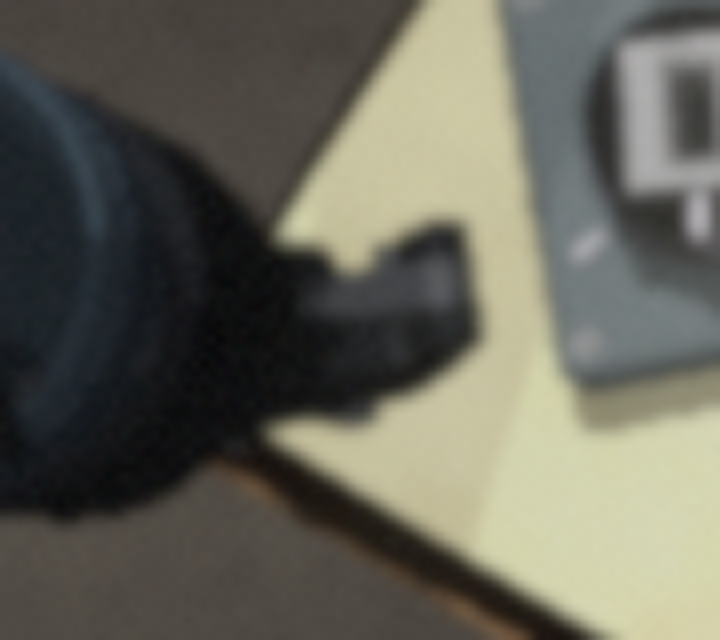

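View pics/s11.png

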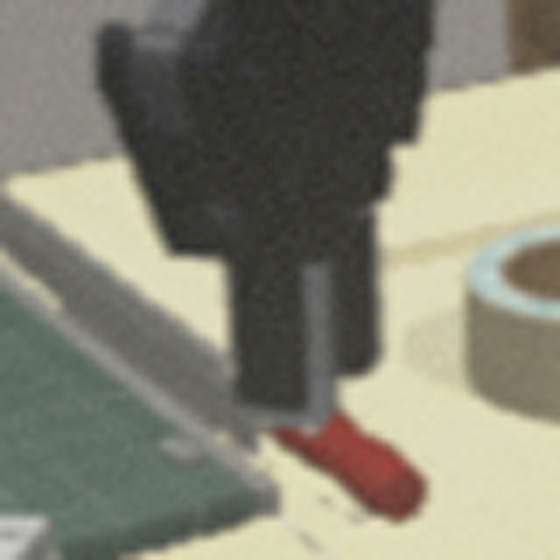

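Run:
```python
from st import *
t,s=load("c4.pkl")
for a,b in (((219.4,211.9),(289.3,182.1)),((218,211.9),(289.3,183.1))):
    x=tri(t,a,s,b);print(x,P(t,x)-a,P(s,x)-b)
print(atz(t,[(219.4,211.9),(218.1,198.1)],200),atz(s,[(289.3,182.1),(235+235/7,130+410/7),(235+325/7,130+420/7)],200))
print(atz(s,[(289.3,182.1),(235+235/7,130+410/7),(235+325/7,130+420/7)],235))
# camera look-dirs
for c in(t,s): print(R.from_quat(c["orientation"]).as_matrix().round(3))
```

```text
[458.76821987 -39.33642931 227.38887169] [[1.18877975 2.32350292]] [[-2.92771824 -0.63196343]]
[458.1725017  -36.95770212 226.9042832 ] [[1.36787999 2.67889655]] [[-3.38522709 -0.73647833]]
[[466.43542504 -29.82824321 200.        ]
 [493.27282012 -26.41289584 200.        ]] [[485.21914498 -89.99785308 200.        ]
 [502.77502711 -50.71249615 200.        ]
 [480.2837211  -56.31213028 200.        ]]
[[444.48579562 -25.42493533 235.        ]
 [459.85597437   8.96940349 235.        ]
 [440.16483091   4.06692256 235.        ]]
[[-0.006  0.989 -0.146]
 [-1.    -0.005  0.006]
 [ 0.006  0.146  0.989]]
[[-0.879  0.22  -0.422]
 [-0.476 -0.413  0.776]
 [-0.003  0.884  0.468]]
```

```bash
python3 - <<'E'
from st import *
t,s=load("c4.pkl")
L=[]
for z,r,col in((0,75,(0,0,255)),(0,95,(0,255,255))):
    q=P(t,[[r*np.cos(u),r*np.sin(u),z] for u in np.linspace(0,6.283,60)])
    L+=[(q[i],q[i+1],col) for i in range(59)]
crop(t,140,300,180,100,4,L,"pics/t12.png")
crop(s,430,150,210,250,2.4,[],"pics/s12.png") if 0 else cv2.imwrite("pics/s12.png",cv2.resize(s["color"][150:400,430:640,::-1],None,fx=2.4,fy=2.4))
E
sleep 1
```

```text
(no output)
```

View pics/t12.png

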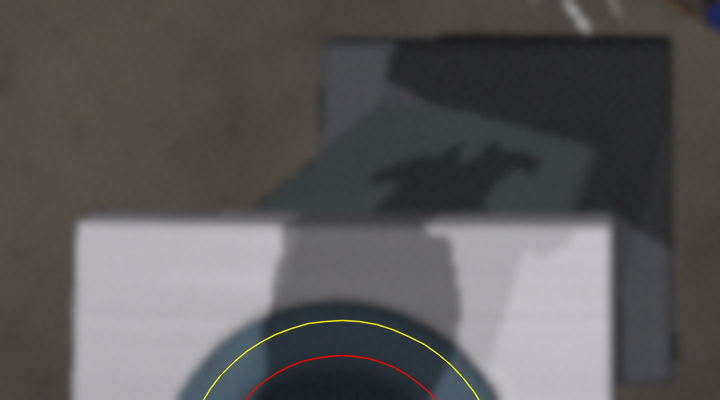

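View pics/s12.png

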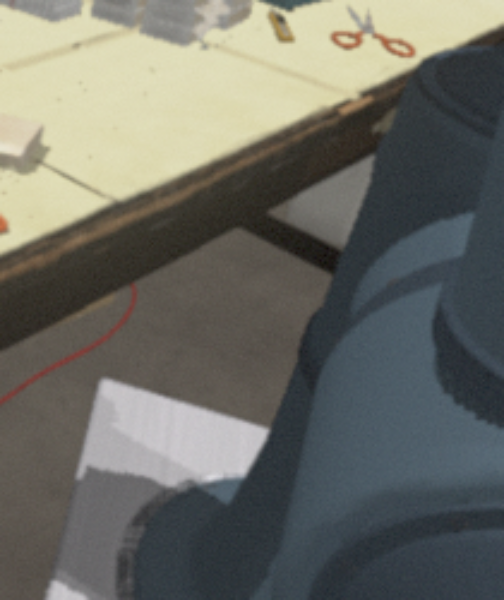

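```bash
python3 - <<'E'
from st import *
t,s=load("c4.pkl")
for z in (200,219,273,330,400): print(z,P(t,[449,-1.2,z])[0],P(s,[449,-1.2,z])[0])
L=[]
def g(c):
    return boxlines(c,frame(449,-1.2,0,.19,box(22,48,203,225)),(255,255,0))+boxlines(c,frame(449,-1.2,0,.19,box(76,85,273,340)),(0,255,0))
crop(t,120,150,130,100,6,g(t),"pics/t13.png");crop(s,210,20,120,195,3,g(s),"pics/s13.png")
E
sleep 1
```

```text
200 [204.32354014 220.99172085] [279.36223492 207.84433761]
219 [201.3339471  220.00888806] [278.82145026 196.91649824]
273 [191.91412156 216.9078865 ] [277.20802267 163.96595784]
330 [180.18022664 213.03601092] [275.37567853 125.88271157]
400 [162.43452016 207.16079142] [272.93321579  73.92644558]
```

View pics/t13.png

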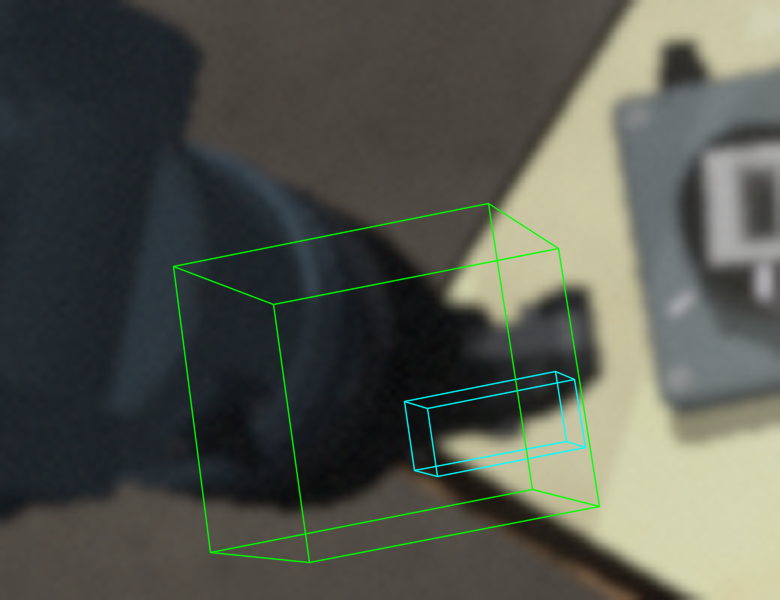

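View pics/s13.png

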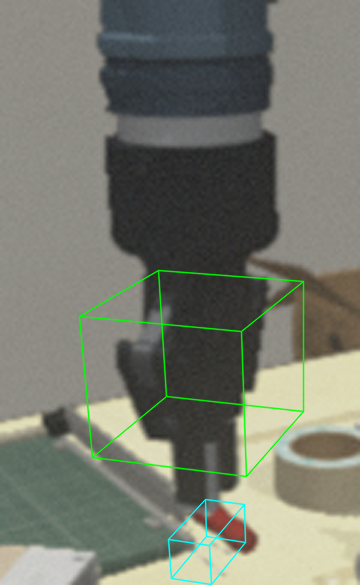

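Run:
```python
from st import *
t,s=load("c4.pkl")
print(atz(t,[(300,180),(310,165),(325,180)],0))
st((530,-180,200),.19-np.pi)
```

```text
[[ 569.47534757 -175.36256202    0.        ]
 [ 607.47996388 -200.17865091    0.        ]
 [ 569.18541325 -237.24683111    0.        ]]
t 9.55 pos [449.5  -2.  200. ] yaw -2.951 z [ 0.0016 -0.002  -1.    ] j [-0.144  0.119 -0.236  1.213 -0.002 -0.335] F [-0.  -0.1 -0.5] T [0.01 0.   0.01] w 20.1
rotvec units(6deg) now-frame [-0.022  0.011  0.004]
shift units, now frame [-1.134 -4.752  0.013]  in target frame [-1.136e+00 -4.751e+00  1.000e-03]
```

Request:
{"method": "apply_moves", "body": {
  "plan": [
    [[-0.3,-0.8,0],[0,0,0]],
    [[-0.3,-0.9,0],[0,0,0]],
    [[-0.3,-0.9,0],[0,0,0]],
    [[-0.3,-0.9,0],[0,0,0]],
    [[-0.3,-0.9,0],[0,0,0]],
    [[-0.12,-0.45,0],[0,0,0]],
    [[0,0,0],[0,0,0]]
  ],
  "jaw": 0
}}

```text
time_s: 10.25
position: [550.7, -183.2, 200.1]
eef_rot: [-0.093, 0.996, -0.001, 0.001]
wrist_force: [-0.5, 0.6, 0.4]
gripper_width: -0.0
```

Request:
{"method": "apply_moves", "body": {
  "plan": [
    [[0,0,0.6],[0,0,0]],
    [[0,0,0.9],[0,0,0]],
    [[0,0,0.9],[0,0,0]],
    [[0,0,0.8],[0,0,0]],
    [[0,0,0.5],[0,0,0]],
    [[0,0,0.3],[0,0,0]],
    [[0,0,0],[0,0,0]],
    [[0,0,0],[0,0,0]]
  ]
}}

```text
time_s: 11.05
position: [550.8, -179.8, 42.1]
eef_rot: [-0.095, 0.995, -0.001, 0.002]
wrist_force: [-0.1, 0.5, 0.4]
gripper_width: 0.0
```

```bash
python3 - <<'E'
from st import *;import pickle
st()
s=camera("scene");t=camera("top");pickle.dump((t,s),open("c5.pkl","wb"))
p=get_state()["position"]
L=boxlines(s,frame(p[0],p[1],p[2],.19,box(22,30,0,22)),(255,255,0))
q=P(s,[[p[0],p[1],z] for z in (0,p[2],100,200)]);print(q)
L+=[(q[i],q[i+1],(0,0,255)) for i in range(3)]
crop(s,230,110,130,130,6,L,"pics/s14.png");cv2.imwrite("pics/t14.png",t["color"][:,:,::-1])
i=cv2.imread("pics/s14.png");cv2.imwrite("pics/s14.png",i[180:])
E
sleep 1
```

```text
t 11.05 pos [ 550.8 -179.8   42.1] yaw -2.95 z [ 0.0033 -0.0021 -1.    ] j [-0.425  0.467 -0.181  0.919 -0.001 -0.616] F [-0.1  0.5  0.4] T [0.02 0.01 0.02] w 0.0
[[287.76261951 241.63224402]
 [287.11560766 225.53019434]
 [286.21114593 202.81698787]
 [284.50487677 159.29572346]]
```

View pics/s14.png

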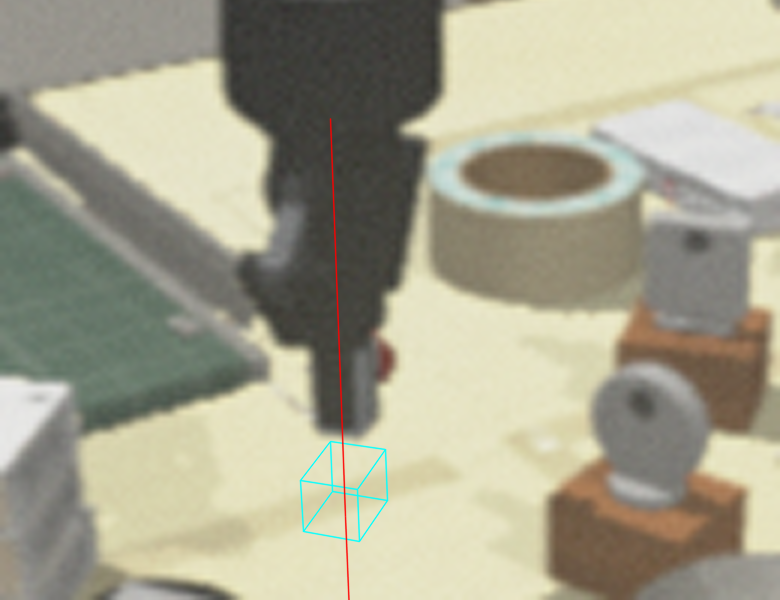

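View pics/t14.png

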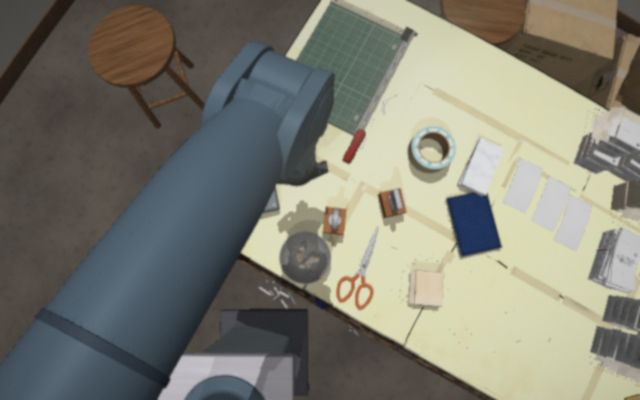

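```bash
python3 - <<'E'
from st import *
t,s=load("c5.pkl")
print(P(t,[550.8,-179.8,42]))
crop(t,260,120,90,90,7,[],"pics/t15.png")
E
sleep 1
```

```text
[[301.05080342 184.1347588 ]]
```

View pics/t15.png

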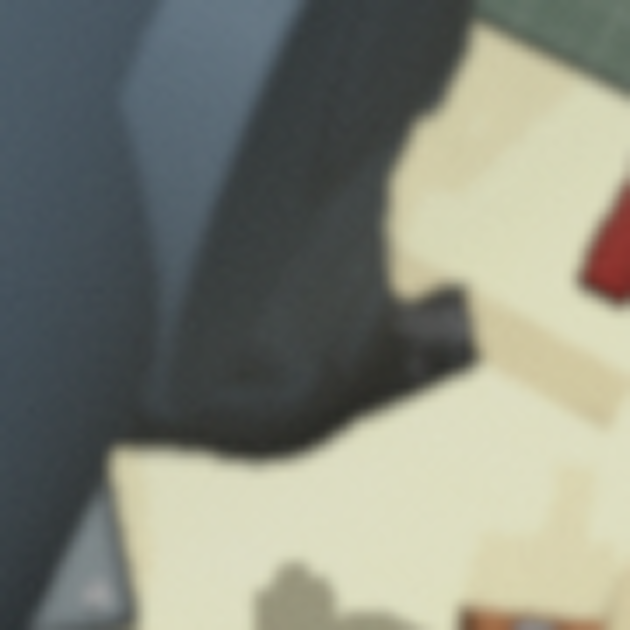

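Request:
{"method": "apply_moves", "body": {
  "plan": [
    [[0,0,0.2],[0,0,0]],
    [[0,0,0.2],[0,0,0]],
    [[0,0,0.2],[0,0,0]],
    [[0,0,0.1],[0,0,0]],
    [[0,0,0],[0,0,0]],
    [[0,0,0],[0,0,0]]
  ]
}}

```text
time_s: 11.75
position: [550.4, -179.6, 13.0]
eef_rot: [-0.096, 0.995, -0.001, 0.001]
wrist_force: [0.1, 0.7, 0.1]
gripper_width: -0.3
```

```bash
python3 - <<'E'
from st import *;import pickle
st()
s=camera("scene");t=camera("top");pickle.dump((t,s),open("c6.pkl","wb"))
p=get_state()["position"]
L=boxlines(s,frame(p[0],p[1],p[2],.19,box(22,30,0,22)),(255,255,0))
crop(s,260,160,60,90,7,L,"pics/s16.png")
E
sleep 1
```

```text
t 11.75 pos [ 550.4 -179.6   13. ] yaw -2.95 z [ 0.0021 -0.0016 -1.    ] j [-0.425  0.495 -0.218  0.855 -0.001 -0.616] F [0.1 0.7 0.1] T [-0.01 -0.01  0.03] w -0.3
```

View pics/s16.png

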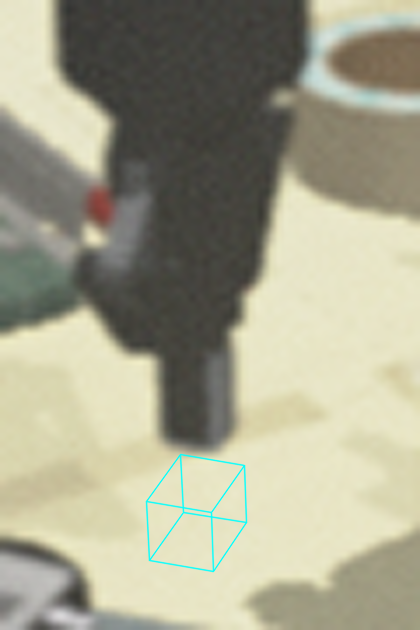

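Request:
{"method": "apply_moves", "body": {
  "plan": [
    [[0,0,0.1],[0,0,0]],
    [[0,0,0.1],[0,0,0]],
    [[0,0,0],[0,0,0]]
  ]
}}

```text
time_s: 12.15
position: [550.0, -179.4, 4.5]
eef_rot: [-0.095, 0.995, -0.001, 0.001]
wrist_force: [-0.9, -0.1, -0.1]
gripper_width: 0.1
```

Request:
{"method": "apply_moves", "body": {
  "plan": [
    [[0,0,0.05],[0,0,0]],
    [[0,0,0],[0,0,0]]
  ]
}}

```text
time_s: 12.35
position: [550.4, -179.6, 3.0]
eef_rot: [-0.096, 0.995, -0.001, 0.001]
wrist_force: [-0.0, 0.0, 0.1]
gripper_width: 0.2
```

Request:
{"method": "apply_moves", "body": {
  "plan": [
    [[0,0,0.05],[0,0,0]],
    [[0,0,0],[0,0,0]]
  ]
}}

```text
time_s: 12.55
position: [550.4, -179.6, 1.0]
eef_rot: [-0.096, 0.995, -0.001, 0.001]
wrist_force: [0.6, 0.2, 0.5]
gripper_width: 0.0
```

Request:
{"method": "apply_moves", "body": {
  "plan": [
    [[0,0,0.05],[0,0,0]],
    [[0,0,0],[0,0,0]]
  ]
}}

```text
time_s: 12.75
position: [550.4, -179.6, -1.0]
eef_rot: [-0.096, 0.995, -0.001, 0.001]
wrist_force: [-0.2, 0.3, -0.3]
gripper_width: 0.1
```

Request:
{"method": "apply_moves", "body": {
  "plan": [
    [[0,0,0.05],[0,0,0]],
    [[0,0,0],[0,0,0]]
  ]
}}

```text
time_s: 12.95
position: [550.4, -179.6, -3.0]
eef_rot: [-0.096, 0.995, -0.001, 0.001]
wrist_force: [0.3, 0.0, 0.9]
gripper_width: 0.1
```

Request:
{"method": "apply_moves", "body": {
  "plan": [
    [[0,0,0.1],[0,0,0]],
    [[0,0,0.1],[0,0,0]],
    [[0,0,0],[0,0,0]]
  ]
}}

```text
time_s: 13.25
position: [549.9, -179.4, -11.6]
eef_rot: [-0.096, 0.995, -0.001, 0.001]
wrist_force: [-0.2, 0.6, -0.3]
gripper_width: 0.1
```

```bash
python3 - <<'E'
from st import *;import pickle
st()
s=camera("scene");pickle.dump((0,s),open("c7.pkl","wb"))
crop(s,230,140,120,100,6,[],"pics/s17.png")
E
sleep 1
```

```text
t 13.25 pos [ 549.9 -179.4  -11.6] yaw -2.95 z [ 0.0011 -0.0012 -1.    ] j [-0.425  0.521 -0.248  0.8   -0.001 -0.616] F [-0.2  0.6 -0.3] T [ 0.04 -0.02 -0.01] w 0.1
```

View pics/s17.png

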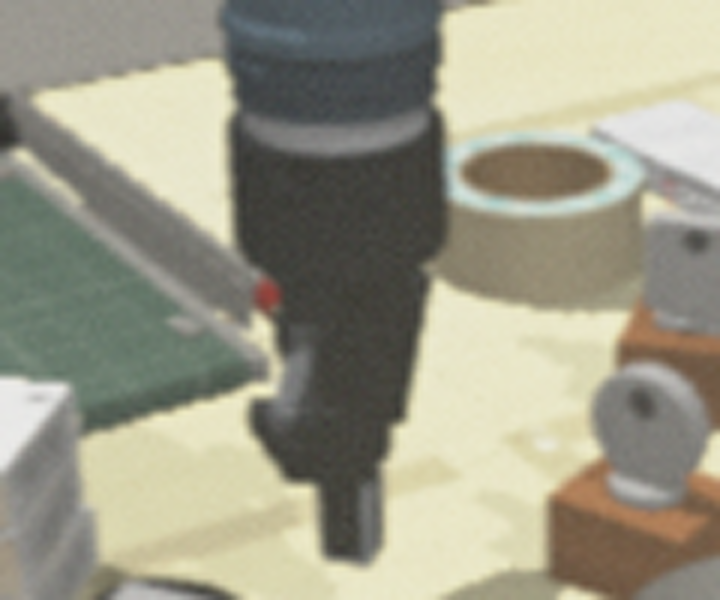

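Request:
{"method": "apply_moves", "body": {
  "plan": [
    [[0,0,0.1],[0,0,0]],
    [[0,0,0],[0,0,0]]
  ]
}}

```text
time_s: 13.5
position: [550.3, -179.5, -15.3]
eef_rot: [-0.096, 0.995, -0.001, 0.001]
wrist_force: [0.0, -0.2, -0.4]
gripper_width: 0.0
```

Request:
{"method": "apply_moves", "body": {
  "plan": [
    [[0,0,0.06],[0,0,0]],
    [[0,0,0],[0,0,0]]
  ]
}}

```text
time_s: 13.7
position: [550.4, -179.6, -17.4]
eef_rot: [-0.096, 0.995, -0.001, 0.001]
wrist_force: [0.8, 0.5, -0.2]
gripper_width: -0.1
```

Request:
{"method": "apply_moves", "body": {
  "plan": [
    [[0,0,0.06],[0,0,0]],
    [[0,0,0],[0,0,0]]
  ]
}}

```text
time_s: 13.9
position: [550.4, -179.6, -19.9]
eef_rot: [-0.096, 0.995, -0.001, 0.001]
wrist_force: [0.5, 0.3, -0.0]
gripper_width: -0.1
```

Request:
{"method": "apply_moves", "body": {
  "plan": [
    [[0,0,0.06],[0,0,0]],
    [[0,0,0],[0,0,0]]
  ]
}}

```text
time_s: 14.1
position: [550.4, -179.6, -22.3]
eef_rot: [-0.096, 0.995, -0.001, 0.001]
wrist_force: [-0.2, -0.1, 0.5]
gripper_width: -0.3
```

Request:
{"method": "apply_moves", "body": {
  "plan": [
    [[0,0,0.06],[0,0,0]],
    [[0,0,0],[0,0,0]]
  ]
}}

```text
time_s: 14.3
position: [550.4, -179.6, -24.7]
eef_rot: [-0.096, 0.995, -0.001, 0.001]
wrist_force: [0.2, 0.8, 0.3]
gripper_width: -0.3
```

Request:
{"method": "apply_moves", "body": {
  "plan": [
    [[0,0,0.06],[0,0,0]],
    [[0,0,0],[0,0,0]]
  ]
}}

```text
time_s: 14.5
position: [550.4, -179.6, -27.1]
eef_rot: [-0.096, 0.995, -0.001, 0.001]
wrist_force: [-0.4, 0.6, -0.8]
gripper_width: 0.4
```

Request:
{"method": "apply_moves", "body": {
  "plan": [
    [[0,0,0.06],[0,0,0]],
    [[0,0,0],[0,0,0]]
  ]
}}

```text
time_s: 14.7
position: [550.4, -179.6, -29.5]
eef_rot: [-0.096, 0.995, -0.001, 0.001]
wrist_force: [-0.1, 0.2, 0.4]
gripper_width: 0.2
```

```bash
python3 - <<'E'
from st import *;import pickle
st()
s=camera("scene");pickle.dump((0,s),open("c7.pkl","wb"))
crop(s,260,190,60,60,10,[],"pics/s18.png")
E
sleep 1
```

```text
t 14.7 pos [ 550.4 -179.6  -29.5] yaw -2.95 z [ 0.002  -0.0015 -1.    ] j [-0.425  0.542 -0.267  0.76  -0.001 -0.616] F [-0.1  0.2  0.4] T [0.07 0.06 0.02] w 0.2
```

View pics/s18.png

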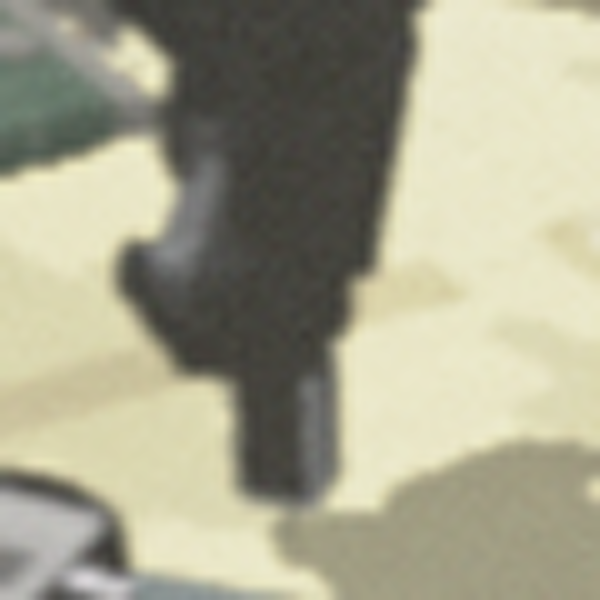

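Run:
```python
from st import *
_,s=load("c7.pkl")
for z in(0,3,6): print(z,atz(s,[(260+240/10,190+490/10),(260+325/10,190+495/10),(289,240)],z))
print(frame(550.4,-179.6,0,.19,box(22,26,0,1))[:4])
```

```text
0 [[ 565.11983108 -185.36545862    0.        ]
 [ 546.76897794 -192.82870074    0.        ]
 [ 552.77920571 -187.24956232    0.        ]]
3 [[ 562.58155036 -181.53676644    3.        ]
 [ 544.34512188 -188.95347237    3.        ]
 [ 550.31787356 -183.40912203    3.        ]]
6 [[ 560.04326965 -177.70807425    6.        ]
 [ 541.92126582 -185.07824399    6.        ]
 [ 547.85654141 -179.56868173    6.        ]]
[[ 542.05311905 -194.4435029     0.        ]
 [ 563.65721222 -190.28860721    0.        ]
 [ 558.74688095 -164.7564971     0.        ]
 [ 537.14278778 -168.91139279    0.        ]]
```

Request:
{"method": "apply_moves", "body": {
  "plan": [
    [[0,0,0.04],[0,0,0]],
    [[0,0,0],[0,0,0]]
  ]
}}

```text
time_s: 14.95
position: [550.5, -179.7, -30.9]
eef_rot: [-0.096, 0.995, -0.001, 0.001]
wrist_force: [-0.1, -0.7, -0.1]
gripper_width: 0.1
```

Request:
{"method": "apply_moves", "body": {
  "plan": [
    [[0,0,0.04],[0,0,0]],
    [[0,0,0],[0,0,0]]
  ]
}}

```text
time_s: 15.15
position: [550.5, -179.6, -32.6]
eef_rot: [-0.096, 0.995, -0.001, 0.001]
wrist_force: [0.2, -0.8, -0.1]
gripper_width: -0.0
```

Request:
{"method": "apply_moves", "body": {
  "plan": [
    [[0,0,0.04],[0,0,0]],
    [[0,0,0],[0,0,0]]
  ]
}}

```text
time_s: 15.35
position: [550.5, -179.6, -34.2]
eef_rot: [-0.096, 0.995, -0.001, 0.001]
wrist_force: [0.6, 0.1, -0.1]
gripper_width: -0.3
```

Request:
{"method": "apply_moves", "body": {
  "plan": [
    [[0,0,0.05],[0,0,0]],
    [[0,0,0],[0,0,0]]
  ]
}}

```text
time_s: 15.55
position: [550.5, -179.6, -36.2]
eef_rot: [-0.096, 0.995, -0.001, 0.001]
wrist_force: [0.3, -0.7, 0.3]
gripper_width: -0.2
```

Request:
{"method": "apply_moves", "body": {
  "plan": [
    [[0,0,0.05],[0,0,0]],
    [[0,0,0],[0,0,0]]
  ]
}}

```text
time_s: 15.75
position: [550.5, -179.6, -38.2]
eef_rot: [-0.096, 0.995, -0.001, 0.001]
wrist_force: [0.2, -0.3, -0.4]
gripper_width: 0.1
```

Request:
{"method": "apply_moves", "body": {
  "plan": [
    [[0,0,0.05],[0,0,0]],
    [[0,0,0],[0,0,0]]
  ]
}}

```text
time_s: 15.95
position: [550.8, -179.8, -39.7]
eef_rot: [-0.096, 0.995, -0.001, 0.001]
wrist_force: [-0.8, -0.0, 2.0]
gripper_width: -0.3
```

Request:
{"method": "apply_moves", "body": {
  "plan": [
    [[0,0,0.05],[0,0,0]],
    [[0,0,0],[0,0,0]]
  ]
}}

```text
time_s: 16.15
position: [550.9, -179.8, -39.8]
eef_rot: [-0.096, 0.995, -0.001, 0.002]
wrist_force: [-5.1, 1.6, 17.6]
gripper_width: 0.0
```

```bash
python3 - <<'E'
from st import *;import pickle
st()
s=camera("scene");pickle.dump((0,s),open("c8.pkl","wb"))
for z,n in((0,"a"),):
    L=boxlines(s,frame(550.8,-179.8,0,.19,box(22,26,0,22)),(255,255,0))
    crop(s,260,190,60,60,10,L,"pics/s19.png")
E
sleep 1
```

```text
t 16.15 pos [ 550.9 -179.8  -39.8] yaw -2.95 z [ 0.0034 -0.0024 -1.    ] j [-0.425  0.554 -0.278  0.735 -0.001 -0.616] F [-5.1  1.6 17.6] T [ 0.46  1.13 -0.01] w 0.0
```

Request:
{"method": "apply_moves", "body": {
  "plan": [
    [[0,0,-0.3],[0,0,0]],
    [[0,0,0],[0,0,0]]
  ]
}}

```text
time_s: 16.4
position: [552.0, -180.3, -28.4]
eef_rot: [-0.096, 0.995, -0.002, 0.002]
wrist_force: [0.9, -0.7, -0.1]
gripper_width: 0.1
```

View pics/s19.png

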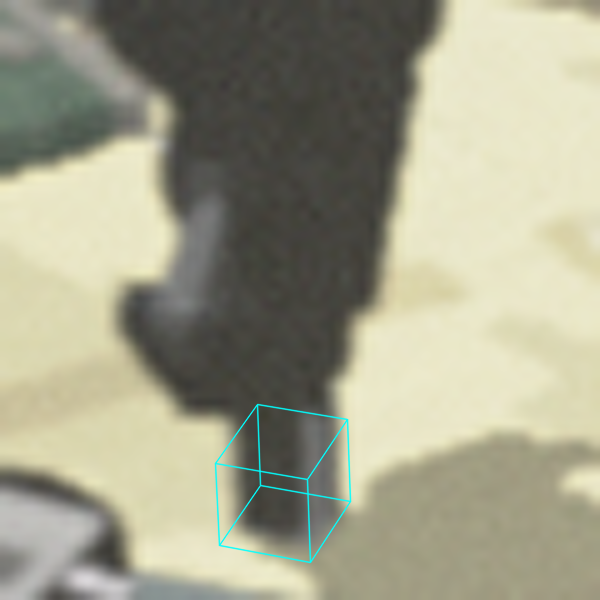

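Run:
```python
from st import *
st((506.5,-396.7,95),.19-np.pi)
```

```text
t 16.4 pos [ 552.  -180.3  -28.4] yaw -2.95 z [ 0.0052 -0.0029 -1.    ] j [-0.425  0.541 -0.265  0.759 -0.001 -0.616] F [ 0.9 -0.7 -0.1] T [-0.03 -0.06 -0.06] w 0.1
rotvec units(6deg) now-frame [-0.037  0.043  0.013]
shift units, now frame [ 2.133 -5.106 -3.076]  in target frame [ 2.14  -5.097 -3.086]
```

Request:
{"method": "apply_moves", "body": {
  "plan": [
    [[0,0,-0.7],[0,0,0]],
    [[0,0,-0.9],[0,0,0]],
    [[0,0,-0.9],[0,0,0]],
    [[0.3,-0.7,-0.6],[0,0,0]],
    [[0.4,-0.9,0],[0,0,0]],
    [[0.4,-0.9,0],[0,0,0]],
    [[0.4,-0.9,0],[0,0,0]],
    [[0.4,-0.9,0],[0,0,0]]
  ],
  "jaw": 50
}}

```text
time_s: 17.2
position: [508.0, -364.3, 93.9]
eef_rot: [-0.096, 0.995, -0.001, 0.001]
wrist_force: [-0.3, -0.1, -0.2]
gripper_width: 49.9
```

Request:
{"method": "apply_moves", "body": {
  "plan": [
    [[0.23,-0.75,0],[0,0,0]],
    [[0,0,0],[0,0,0]],
    [[0,0,0],[0,0,0]]
  ]
}}

```text
time_s: 17.5
position: [504.8, -394.4, 93.5]
eef_rot: [-0.095, 0.995, -0.0, 0.001]
wrist_force: [0.2, 0.9, 0.7]
gripper_width: 49.7
```

Run:
```python
from st import *
st((506.5,-396.7,55),.19-np.pi)
```

```text
t 17.5 pos [ 504.8 -394.4   93.5] yaw -2.952 z [ 2.1e-03 -8.0e-04 -1.0e+00] j [-7.630e-01  5.490e-01  9.600e-02  1.116e+00  1.000e-03 -9.530e-01] F [0.2 0.9 0.7] T [0.03 0.03 0.01] w 49.7
rotvec units(6deg) now-frame [-0.011  0.018  0.   ]
shift units, now frame [-0.03  -0.065  0.963]  in target frame [-0.031 -0.066  0.963]
```

Request:
{"method": "apply_moves", "body": {
  "plan": [
    [[-0.03,-0.065,0.3],[0,0,0]],
    [[0,0,0.4],[0,0,0]],
    [[0,0,0.4],[0,0,0]],
    [[0,0,0],[0,0,0]]
  ]
}}

```text
time_s: 17.9
position: [505.4, -393.2, 46.9]
eef_rot: [-0.096, 0.995, 0.001, -0.001]
wrist_force: [-0.6, 0.4, -0.4]
gripper_width: 49.7
```

```bash
python3 - <<'E'
from st import *;import pickle
st((506.5,-396.7,9.6),.19-np.pi)
s=camera("scene");pickle.dump((0,s),open("c9.pkl","wb"))
crop(s,310,140,70,75,8,[],"pics/s20.png")
E
sleep 1
```

```text
t 17.9 pos [ 505.4 -393.2   46.9] yaw -2.948 z [-0.0019  0.0026 -1.    ] j [-7.60e-01  5.83e-01  3.00e-02  1.02e+00  1.00e-03 -9.54e-01] F [-0.6  0.4 -0.4] T [-0.01 -0.02  0.01] w 49.7
rotvec units(6deg) now-frame [ 0.028 -0.013  0.031]
shift units, now frame [-0.011 -0.095  0.931]  in target frame [-0.01  -0.092  0.931]
```

View pics/s20.png

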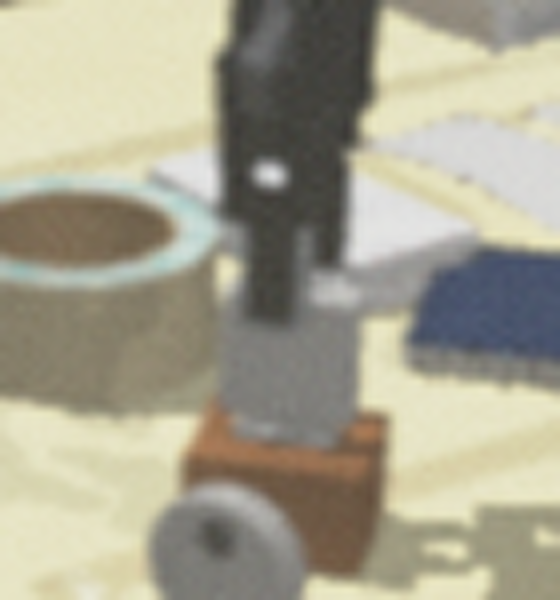

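Request:
{"method": "apply_moves", "body": {
  "plan": [
    [[-0.02,-0.09,0.2],[0,0,0]],
    [[0,0,0.35],[0,0,0]],
    [[0,0,0.3],[0,0,0]],
    [[0,0,0.06],[0,0,0]],
    [[0,0,0],[0,0,0]],
    [[0,0,0],[0,0,0]]
  ]
}}

```text
time_s: 18.55
position: [508.8, -400.1, 14.4]
eef_rot: [-0.096, 0.995, -0.001, 0.001]
wrist_force: [0.3, -0.5, 1.0]
gripper_width: 50.0
```

```bash
python3 - <<'E'
from st import *;import pickle
st((506.5,-396.7,9.6),.19-np.pi)
s=camera("scene");pickle.dump((0,s),open("c9.pkl","wb"))
crop(s,310,140,70,75,8,[],"pics/s21.png")
E
sleep 1
```

```text
t 18.55 pos [ 508.8 -400.1   14.4] yaw -2.95 z [ 0.003  -0.0023 -1.    ] j [-0.765  0.616 -0.003  0.949  0.    -0.956] F [ 0.3 -0.5  1. ] T [0.06 0.03 0.01] w 50.0
rotvec units(6deg) now-frame [-0.027  0.024  0.014]
shift units, now frame [0.04  0.095 0.12 ]  in target frame [0.04  0.095 0.121]
```

View pics/s21.png

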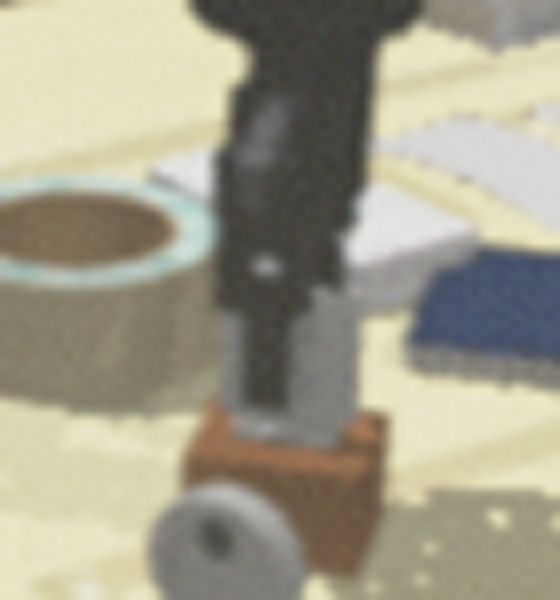

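Request:
{"method": "apply_moves", "body": {
  "plan": [
    [[0.04,0.09,0.08],[0,0,0]],
    [[0,0,0],[0,0,0]],
    [[0,0,0],[0,0,0]]
  ]
}}

```text
time_s: 18.9
position: [506.1, -396.5, 10.8]
eef_rot: [-0.096, 0.995, -0.001, 0.001]
wrist_force: [-0.5, 0.2, 0.3]
gripper_width: 50.0
```

Request:
{"method": "apply_moves", "body": {
  "plan": [
    [[0,0,0],[0,0,0]],
    [[0,0,0],[0,0,0]],
    [[0,0,0],[0,0,0]],
    [[0,0,0],[0,0,0]],
    [[0,0,0],[0,0,0]],
    [[0,0,0],[0,0,0]]
  ],
  "jaw": 0
}}

```text
time_s: 19.5
position: [506.6, -397.7, 11.1]
eef_rot: [-0.095, 0.995, -0.002, 0.001]
wrist_force: [0.0, -3.8, -0.8]
gripper_width: 11.4
```

Run:
```python
from st import *
st((506.5,-396.7,9.6),.19-np.pi)
```

```text
t 19.5 pos [ 506.6 -397.7   11.1] yaw -2.95 z [ 0.0032 -0.0035 -1.    ] j [-0.764  0.612 -0.019  0.935 -0.    -0.955] F [ 0.  -3.8 -0.8] T [-0.89 -0.16  0.04] w 11.4
rotvec units(6deg) now-frame [-0.039  0.024  0.011]
shift units, now frame [-0.001  0.025  0.036]  in target frame [-0.001  0.025  0.036]
```

Request:
{"method": "apply_moves", "body": {
  "plan": [
    [[0,0,-0.2],[0,0,0]],
    [[0,0,-0.3],[0,0,0]],
    [[0,0,-0.4],[0,0,0]],
    [[0,0,-0.4],[0,0,0]],
    [[0,0,-0.5],[0,0,0]],
    [[0,0,-0.5],[0,0,0]],
    [[0,0,-0.3],[0,0,0]],
    [[0,0,0],[0,0,0]]
  ]
}}

```text
time_s: 20.3
position: [506.7, -396.6, 116.3]
eef_rot: [-0.096, 0.995, -0.002, 0.002]
wrist_force: [0.2, -0.4, -0.9]
gripper_width: 11.4
```

```bash
python3 - <<'E'
from st import *;import pickle
st((546,-55.3,115),.07-np.pi)
s=camera("scene");pickle.dump((0,s),open("c10.pkl","wb"))
crop(s,310,110,70,95,6,[],"pics/s22.png")
E
sleep 1
```

```text
t 20.3 pos [ 506.7 -396.6  116.3] yaw -2.95 z [ 0.0045 -0.0028 -1.    ] j [-7.630e-01  5.400e-01  1.420e-01  1.167e+00  1.000e-03 -9.550e-01] F [ 0.2 -0.4 -0.9] T [-0.09 -0.05 -0.02] w 11.4
rotvec units(6deg) now-frame [-0.032  0.039  1.161]
shift units, now frame [-2.589  8.191  0.013]  in target frame [-1.576  8.444  0.033]
```

View pics/s22.png

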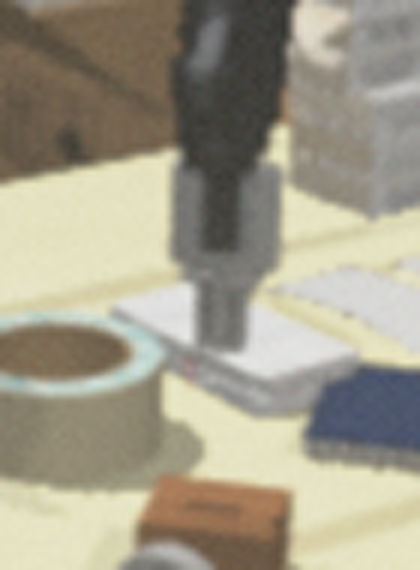

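Request:
{"method": "apply_moves", "body": {
  "plan": [
    [[-0.15,0.5,0],[0,0,0]],
    [[-0.25,0.8,0],[0,0,0]],
    [[-0.27,0.85,0],[0,0,0]],
    [[-0.27,0.85,0],[0,0,0]],
    [[-0.27,0.85,0],[0,0,0]],
    [[-0.27,0.85,0],[0,0,0]],
    [[-0.27,0.85,0],[0,0,0]],
    [[-0.27,0.85,0],[0,0,0]]
  ]
}}

```text
time_s: 21.15
position: [535.2, -127.7, 112.6]
eef_rot: [-0.096, 0.995, -0.0, -0.0]
wrist_force: [0.1, 0.5, -1.4]
gripper_width: 11.6
```

Request:
{"method": "apply_moves", "body": {
  "plan": [
    [[-0.27,0.85,0],[0,0,0]],
    [[-0.2,0.6,0],[0,0,0]],
    [[-0.09,0.35,0],[0,0,0.2]],
    [[0,0,0],[0,0,0.5]],
    [[0,0,0],[0,0,0.46]],
    [[0,0,0],[0,0,0]],
    [[0,0,0],[0,0,0]]
  ]
}}

```text
time_s: 21.85
position: [543.9, -54.5, 113.1]
eef_rot: [-0.035, 0.999, -0.001, 0.0]
wrist_force: [-0.1, -0.8, -0.6]
gripper_width: 11.3
```

```bash
python3 - <<'E'
from st import *;import pickle
st((546,-55.3,115),.07-np.pi)
s=camera("scene");t=camera("top");pickle.dump((t,s),open("c11.pkl","wb"))
p=get_state()["position"]
L=boxlines(s,frame(p[0],p[1],p[2]-5.1,.07,box(46,12,38,84)),(0,0,255))+boxlines(s,frame(p[0],p[1],p[2]-5.1,.07,box(22,8,0,32)),(0,255,0))
crop(s,210,170,100,120,5,L,"pics/s23.png");cv2.imwrite("pics/t23.png",t["color"][:,:,::-1])
E
sleep 1
```

```text
t 21.85 pos [543.9 -54.5 113.1] yaw -3.071 z [ 4.0e-04 -1.1e-03 -1.0e+00] j [-2.150e-01  3.540e-01 -1.590e-01  1.057e+00 -1.000e-03 -2.860e-01] F [-0.1 -0.8 -0.6] T [ 0.05 -0.01  0.03] w 11.3
rotvec units(6deg) now-frame [-0.011  0.003  0.008]
shift units, now frame [-0.05  -0.023 -0.047]  in target frame [-0.05  -0.023 -0.047]
```

View pics/s23.png

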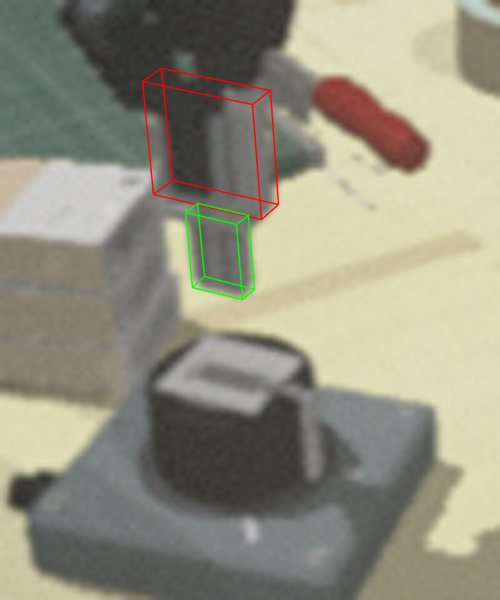

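View pics/t23.png

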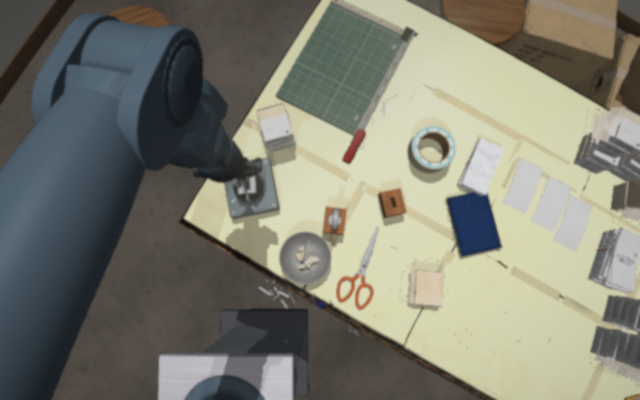

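```bash
python3 - <<'E'
from st import *
t,s=load("c11.pkl");p=(543.9,-54.5,113.1)
L=boxlines(t,frame(p[0],p[1],p[2]-5.1,.07,box(46,12,38,84)),(0,0,255))+boxlines(t,frame(p[0],p[1],p[2]-5.1,.07,box(22,8,0,32)),(0,255,0))
L+=boxlines(t,frame(546,-55.3,70,.07,box(27,13,0,.1)),(255,0,255))
a=(205,150,80,75,7);crop(t,*a,L,"pics/a.png");crop(t,*a,[],"pics/b.png")
i=np.hstack([cv2.imread("pics/a.png"),cv2.imread("pics/b.png")]);cv2.imwrite("pics/t24.png",cv2.resize(i,(800,375)))
print(tip_of("slot",camera("scene")),tip_of("square_key",camera("scene")))
E
sleep 1
```

```text
[{'position': [254.9, 243.5], 'confidence': 0.72}] [{'position': [256.5, 229.4], 'confidence': 0.93}]
```

View pics/t24.png

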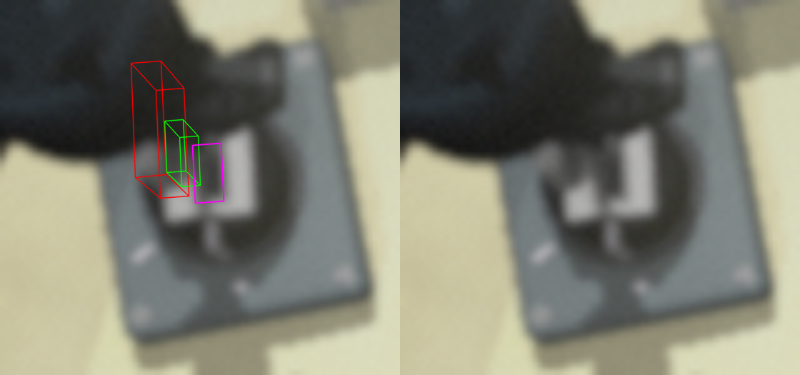

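Request:
{"method": "apply_moves", "body": {
  "plan": [
    [[-0.05,-0.02,0.2],[0,0,0]],
    [[0,0,0.3],[0,0,0]],
    [[0,0,0.25],[0,0,0]],
    [[0,0,0],[0,0,0]],
    [[0,0,0],[0,0,0]]
  ]
}}

```text
time_s: 22.65
position: [546.2, -55.3, 83.4]
eef_rot: [-0.035, 0.999, -0.001, 0.0]
wrist_force: [0.6, 0.1, -1.0]
gripper_width: 11.0
```

```bash
python3 - <<'E'
from st import *;import pickle
st((546,-55.3,77),.07-np.pi)
s=camera("scene");t=camera("top");pickle.dump((t,s),open("c12.pkl","wb"))
p=get_state()["position"]
def LL(c): return boxlines(c,frame(p[0],p[1],p[2]-5.1,.07,box(22,8,0,32)),(0,255,0))+boxlines(c,frame(546,-55.3,70,.07,box(27,13,0,.1)),(255,0,255))
a=(230,195,55,60,7);crop(s,*a,LL(s),"pics/a.png");crop(s,*a,[],"pics/b.png")
a=(220,155,55,60,7);crop(t,*a,LL(t),"pics/c.png");crop(t,*a,[],"pics/d.png")
i=np.hstack([cv2.imread(f"pics/{x}.png") for x in "badc"]);cv2.imwrite("pics/t25.png",cv2.resize(i,(800,int(800*i.shape[0]/i.shape[1]))))
cv2.imwrite("pics/t26.png",i[:,:770])
E
sleep 1
```

```text
t 22.65 pos [546.2 -55.3  83.4] yaw -3.072 z [ 8.0e-04 -1.4e-03 -1.0e+00] j [-0.216  0.38  -0.202  0.988 -0.001 -0.286] F [ 0.6  0.1 -1. ] T [ 0.01 -0.08 -0.01] w 11.0
rotvec units(6deg) now-frame [-0.014  0.006 -0.001]
shift units, now frame [0.006 0.002 0.161]  in target frame [0.006 0.001 0.161]
```

View pics/t26.png

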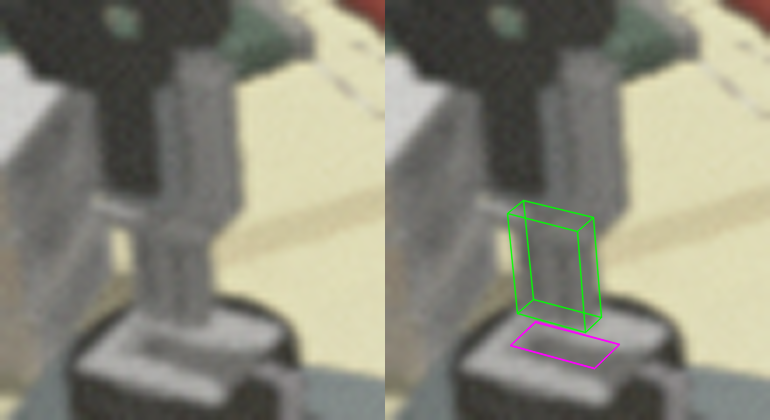

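View pics/t25.png

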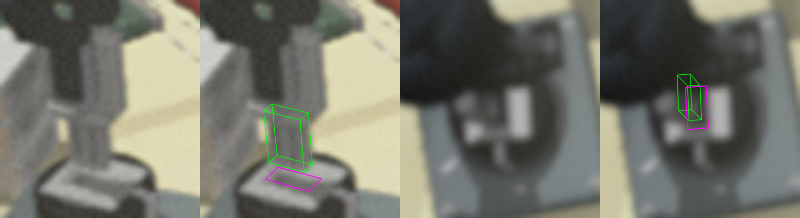

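Request:
{"method": "apply_moves", "body": {
  "plan": [
    [[0,0,0.1],[0,0,0]],
    [[0,0,0.1],[0,0,0]],
    [[0,0,0.1],[0,0,0]],
    [[0,0,0.05],[0,0,0]],
    [[0,0,0],[0,0,0]]
  ]
}}

```text
time_s: 23.25
position: [546.6, -55.5, 69.7]
eef_rot: [-0.035, 0.999, -0.001, 0.001]
wrist_force: [-0.0, -0.5, -0.5]
gripper_width: 11.8
```

Request:
{"method": "apply_moves", "body": {
  "plan": [
    [[0,0,0.08],[0,0,0]],
    [[0,0,0.08],[0,0,0]],
    [[0,0,0],[0,0,0]]
  ]
}}

```text
time_s: 23.55
position: [546.7, -55.4, 63.3]
eef_rot: [-0.035, 0.999, -0.001, 0.001]
wrist_force: [-0.7, 0.8, -2.1]
gripper_width: 11.0
```

Run:
```python
from st import *
st((546,-55.3,43),.07-np.pi)
```

```text
t 23.55 pos [546.7 -55.4  63.3] yaw -3.072 z [ 0.0016 -0.0015 -1.    ] j [-0.216  0.396 -0.234  0.939 -0.001 -0.286] F [-0.7  0.8 -2.1] T [-0.03 -0.03  0.03] w 11.0
rotvec units(6deg) now-frame [-0.016  0.014 -0.001]
shift units, now frame [0.017 0.006 0.507]  in target frame [0.016 0.005 0.507]
```

No contact forces with the tip nominally 12 mm into the slot. Continuing gently.

Request:
{"method": "apply_moves", "body": {
  "plan": [
    [[0,0,0.1],[0,0,0]],
    [[0,0,0.1],[0,0,0]],
    [[0,0,0.1],[0,0,0]],
    [[0,0,0.05],[0,0,0]],
    [[0,0,0],[0,0,0]]
  ]
}}

```text
time_s: 24.05
position: [546.6, -55.5, 49.3]
eef_rot: [-0.035, 0.999, -0.001, 0.001]
wrist_force: [0.3, 0.9, -1.1]
gripper_width: 11.7
```

```bash
python3 - <<'E'
from st import *;import pickle
st((546,-55.3,43),.07-np.pi)
s=camera("scene");t=camera("top");pickle.dump((t,s),open("c13.pkl","wb"))
a=(220,185,75,75,7);crop(s,*a,[],"pics/s27.png")
E
sleep 1
```

```text
t 24.05 pos [546.6 -55.5  49.3] yaw -3.072 z [ 0.0015 -0.0016 -1.    ] j [-0.216  0.408 -0.254  0.906 -0.001 -0.286] F [ 0.3  0.9 -1.1] T [ 0.03  0.01 -0.01] w 11.7
rotvec units(6deg) now-frame [-0.016  0.013 -0.001]
shift units, now frame [0.015 0.006 0.157]  in target frame [0.015 0.006 0.157]
```

View pics/s27.png

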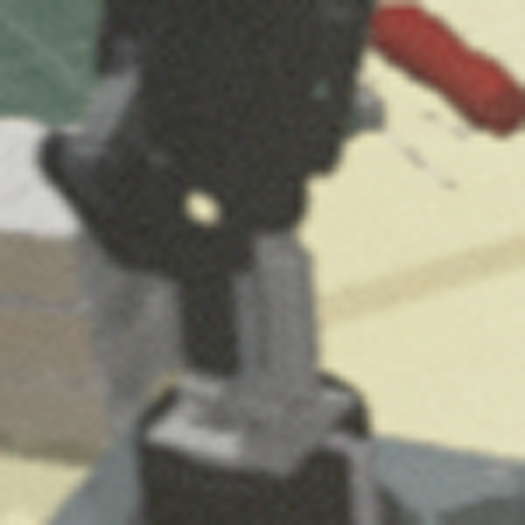

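Request:
{"method": "apply_moves", "body": {
  "plan": [
    [[0,0,0.08],[0,0,0]],
    [[0,0,0.04],[0,0,0]],
    [[0,0,0],[0,0,0]]
  ]
}}

```text
time_s: 24.45
position: [546.8, -55.5, 44.7]
eef_rot: [-0.035, 0.999, -0.001, 0.001]
wrist_force: [0.3, 0.6, -0.7]
gripper_width: 11.3
```

Request:
{"method": "apply_moves", "body": {
  "plan": [
    [[0,0,0.04],[0,0,0]],
    [[0,0,0],[0,0,0]]
  ]
}}

```text
time_s: 24.65
position: [547.0, -55.6, 43.3]
eef_rot: [-0.035, 0.999, -0.001, 0.001]
wrist_force: [-0.7, 0.3, -0.8]
gripper_width: 11.6
```

Request:
{"method": "apply_moves", "body": {
  "plan": [
    [[0,0,0.04],[0,0,0]],
    [[0,0,0],[0,0,0]]
  ]
}}

```text
time_s: 24.85
position: [547.3, -55.6, 42.8]
eef_rot: [-0.035, 0.999, -0.001, 0.002]
wrist_force: [-2.5, 0.6, 5.4]
gripper_width: 11.4
```

Request:
{"method": "apply_moves", "body": {
  "plan": [
    [[0,0,0.03],[0,0,0]],
    [[0,0,0],[0,0,0]]
  ]
}}

```text
time_s: 25.05
position: [547.7, -55.7, 42.6]
eef_rot: [-0.035, 0.999, -0.001, 0.002]
wrist_force: [-5.1, 0.8, 11.5]
gripper_width: 11.2
```

```bash
python3 - <<'E'
from st import *;import pickle
st((546.5,-55.5,43),-.85-.1-np.pi)
s=camera("scene");t=camera("top");pickle.dump((t,s),open("c14.pkl","wb"))
a=(220,185,75,75,7);crop(s,*a,[],"pics/s28.png")
E
sleep 1
```

```text
t 25.05 pos [547.7 -55.7  42.6] yaw -3.072 z [ 0.0043 -0.0021 -1.    ] j [-0.216  0.414 -0.265  0.887 -0.001 -0.286] F [-5.1  0.8 11.5] T [ 0.2  0.9 -0. ] w 11.2
rotvec units(6deg) now-frame [-1.00e-03  4.70e-02  9.74e+00]
shift units, now frame [ 0.029  0.006 -0.01 ]  in target frame [ 0.02  -0.021 -0.01 ]
```

View pics/s28.png

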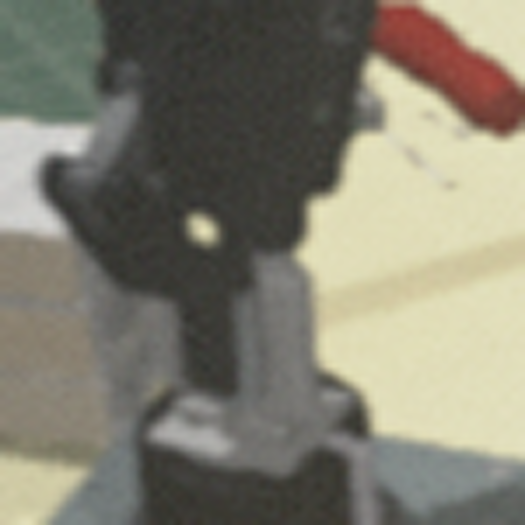

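Request:
{"method": "apply_moves", "body": {
  "plan": [
    [[0,0,0],[0,0,0.5]],
    [[0,0,0],[0,0,0.8]],
    [[0,0,0],[0,0,0.8]],
    [[0,0,0],[0,0,0.8]],
    [[0,0,0],[0,0,0.8]],
    [[0,0,0],[0,0,0.8]],
    [[0,0,0],[0,0,0.5]],
    [[0,0,0],[0,0,0]]
  ]
}}

```text
time_s: 25.95
position: [548.5, -56.6, 42.6]
eef_rot: [0.225, 0.974, -0.001, 0.003]
wrist_force: [-2.5, -1.5, 8.9]
gripper_width: 11.4
```

```bash
cat > look.py <<'E'
from st import *;import pickle,sys
n=sys.argv[1]
st((546.5,-55.5,43),-.95-np.pi)
s=camera("scene");t=camera("top");pickle.dump((t,s),open(f"c{n}.pkl","wb"))
crop(s,210,200,100,85,7,[],f"pics/s{n}.png");crop(t,210,150,80,75,7,[],f"pics/t{n}.png")
E
python3 look.py 30; sleep 1
```

```text
t 25.95 pos [548.5 -56.6  42.6] yaw 2.687 z [ 0.0055 -0.0038 -1.    ] j [-0.216  0.414 -0.264  0.886 -0.003  0.239] F [-2.5 -1.5  8.9] T [-0.27  0.57 -0.04] w 11.4
rotvec units(6deg) now-frame [0.006 0.064 4.728]
shift units, now frame [ 0.056  0.002 -0.01 ]  in target frame [ 0.05  -0.024 -0.009]
```

View pics/s30.png

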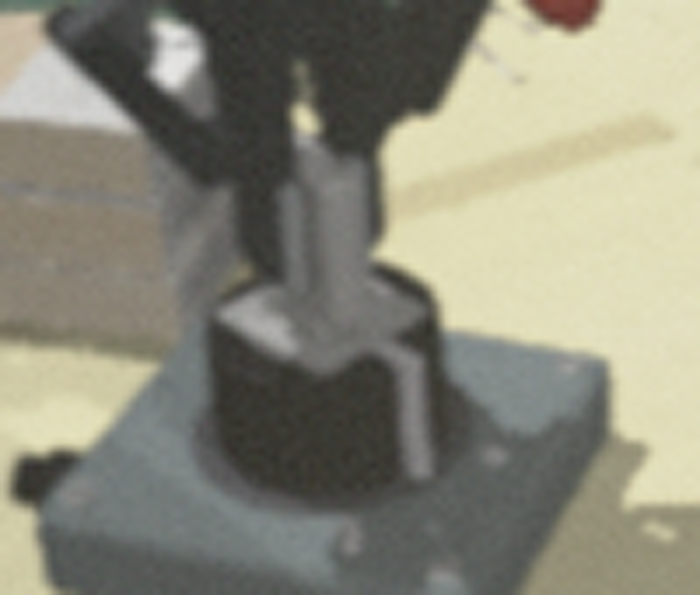

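View pics/t30.png

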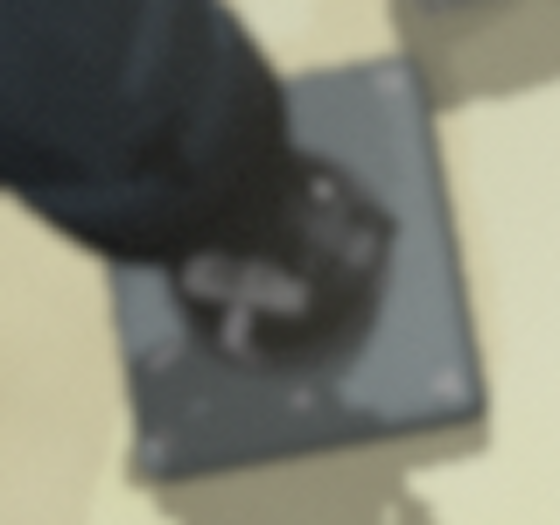

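Run:
```python
from st import *
t,s=load("c30.pkl")
f=lambda x,y,o,k:((x+.5)/k-.5+o[0],(y+.5)/k-.5+o[1])
c=np.array([546.3,-55.3])
for n,p in (("top ptr",atz(t,[f(235,340,(210,150),7)],70)),("scene top of ptr",atz(s,[f(408,355,(210,200),7)],70)),("scene bottom ptr",atz(s,[f(423,472,(210,200),7)],31)),("bar top",atz(t,[f(158,355,(210,150),7)],32)),("bar scene",atz(s,[f(350,540,(210,200),7)],32)),("dot t",atz(t,[f(303,398,(210,150),7)],31)),("dot s",atz(s,[f(495,455,(210,200),7)],31))):
    d=p[0,:2]-c;print(n,p[0].round(1),"r",np.hypot(*d).round(1),"slot yaw",(np.arctan2(-d[1],-d[0])).round(3))
```

```text
top ptr [513.6 -49.3  70. ] r 33.3 slot yaw -0.183
scene top of ptr [512.1 -48.9  70. ] r 34.8 slot yaw -0.185
scene bottom ptr [510.4 -49.6  31. ] r 36.3 slot yaw -0.157
bar top [514.6 -15.6  32. ] r 50.8 slot yaw -0.898
bar scene [510.2 -14.8  32. ] r 54.2 slot yaw -0.843
dot t [499.8 -65.1  31. ] r 47.5 slot yaw 0.208
dot s [497.1 -65.6  31. ] r 50.3 slot yaw 0.205
```

Request:
{"method": "apply_moves", "body": {
  "plan": [
    [[0,0,0],[0,0,0.6]],
    [[0,0,0],[0,0,0.8]],
    [[0,0,0],[0,0,0.8]],
    [[0,0,0],[0,0,0.8]],
    [[0,0,0],[0,0,0.8]],
    [[0,0,0],[0,0,0.8]],
    [[0,0,0],[0,0,0.8]],
    [[0,0,0],[0,0,0.5]]
  ]
}}

```text
time_s: 26.85
position: [548.6, -57.1, 42.6]
eef_rot: [0.512, 0.859, -0.001, 0.004]
wrist_force: [-2.2, -2.1, 8.7]
gripper_width: 11.6
```

Request:
{"method": "apply_moves", "body": {
  "plan": [
    [[0,0,0],[0,0,0]],
    [[0,0,0],[0,0,0]]
  ]
}}

```text
time_s: 27.05
position: [548.6, -57.1, 42.6]
eef_rot: [0.511, 0.86, -0.001, 0.004]
wrist_force: [-2.3, -2.6, 9.1]
gripper_width: 11.2
```

```bash
python3 look.py 31; sleep 1
```

```text
t 27.05 pos [548.6 -57.1  42.6] yaw 2.069 z [ 0.0057 -0.0048 -1.    ] j [-0.216  0.415 -0.264  0.886 -0.003  0.856] F [-2.3 -2.6  9.1] T [-0.47  0.49 -0.01] w 11.2
rotvec units(6deg) now-frame [ 0.022  0.067 -1.167]
shift units, now frame [ 0.059 -0.028 -0.01 ]  in target frame [ 0.063 -0.02  -0.01 ]
```

View pics/s31.png

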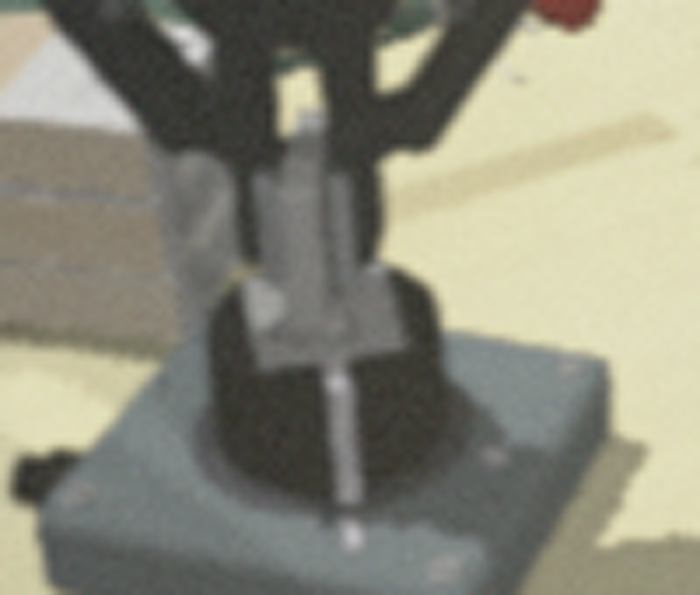

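View pics/t31.png

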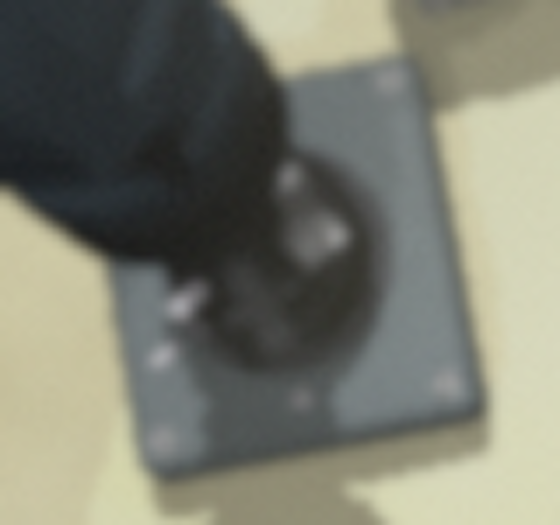

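Run:
```python
from st import *
t,s=load("c31.pkl")
f=lambda x,y,o,k:((x+.5)/k-.5+o[0],(y+.5)/k-.5+o[1])
c=np.array([546.3,-55.3])
for n,p in (("top ptr",atz(t,[f(188,302,(210,150),7)],70)),("scene top of ptr",atz(s,[f(340,380,(210,200),7)],70)),("scene bottom ptr",atz(s,[f(349,500,(210,200),7)],31)),("bar top",atz(t,[f(163,355,(210,150),7)],32)),("bar scene",atz(s,[f(350,535,(210,200),7)],32))):
    d=p[0,:2]-c;print(n,p[0].round(1),"r",np.hypot(*d).round(1),"slot yaw",(np.arctan2(-d[1],-d[0])).round(3))
```

```text
top ptr [526.2 -33.6  70. ] r 29.6 slot yaw -0.825
scene top of ptr [521.5 -30.8  70. ] r 34.9 slot yaw -0.78
scene bottom ptr [521.2 -29.7  31. ] r 35.8 slot yaw -0.795
bar top [514.6 -17.3  32. ] r 49.5 slot yaw -0.876
bar scene [511.4 -16.5  32. ] r 52.1 slot yaw -0.838
```

Request:
{"method": "apply_moves", "body": {
  "plan": [
    [[0,0,0],[0,0,0.5]],
    [[0,0,0],[0,0,0]],
    [[0,0,0],[0,0,0]]
  ]
}}

```text
time_s: 27.45
position: [548.6, -57.1, 42.6]
eef_rot: [0.533, 0.846, -0.001, 0.004]
wrist_force: [-1.2, -3.4, 9.4]
gripper_width: 11.3
```

```bash
python3 look.py 32; sleep 1
```

```text
t 27.45 pos [548.6 -57.1  42.6] yaw 2.017 z [ 0.0057 -0.0048 -1.    ] j [-0.216  0.415 -0.264  0.885 -0.003  0.908] F [-1.2 -3.4  9.4] T [-0.47  0.5  -0.05] w 11.3
rotvec units(6deg) now-frame [ 0.024  0.067 -1.667]
shift units, now frame [ 0.059 -0.031 -0.01 ]  in target frame [ 0.064 -0.02  -0.01 ]
```

View pics/s32.png

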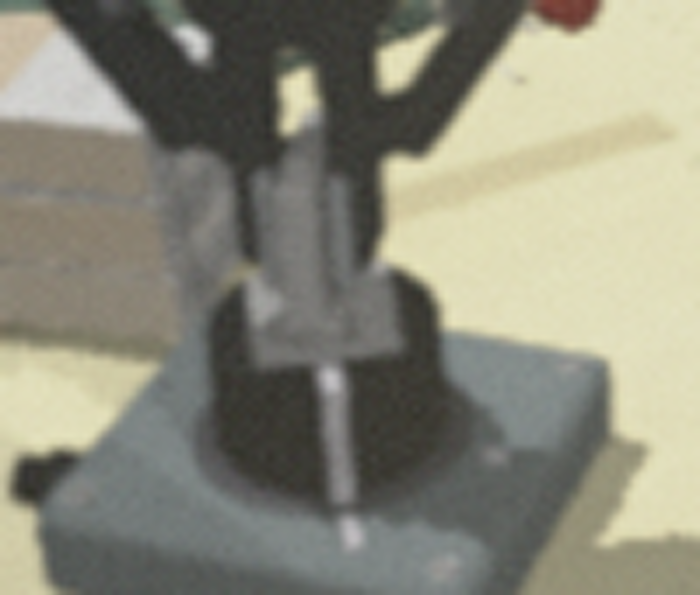

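View pics/t32.png

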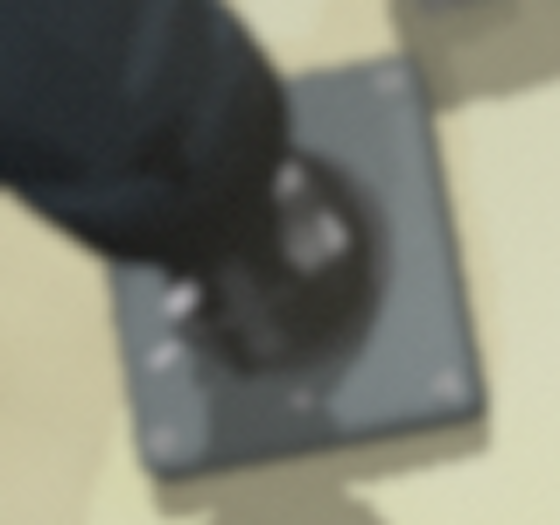

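Request:
{"method": "apply_moves", "body": {
  "plan": [
    [[0,0,-0.03],[0,0,0]],
    [[0,0,0],[0,0,0]],
    [[0,0,0],[0,0,0]],
    [[0,0,0],[0,0,0]],
    [[0,0,0],[0,0,0]]
  ],
  "jaw": 32
}}

```text
time_s: 28.05
position: [546.9, -55.5, 41.6]
eef_rot: [0.533, 0.846, -0.0, 0.001]
wrist_force: [-0.8, -0.5, 0.1]
gripper_width: 31.6
```

```bash
python3 look.py 33; sleep 1
```

```text
t 28.05 pos [546.9 -55.5  41.6] yaw 2.018 z [ 0.002  -0.0016 -1.    ] j [-0.216  0.416 -0.265  0.887 -0.001  0.908] F [-0.8 -0.5  0.1] T [-0.04  0.   -0.03] w 31.6
rotvec units(6deg) now-frame [ 0.009  0.023 -1.66 ]
shift units, now frame [ 0.003 -0.01  -0.036]  in target frame [ 0.005 -0.009 -0.036]
```

View pics/s33.png

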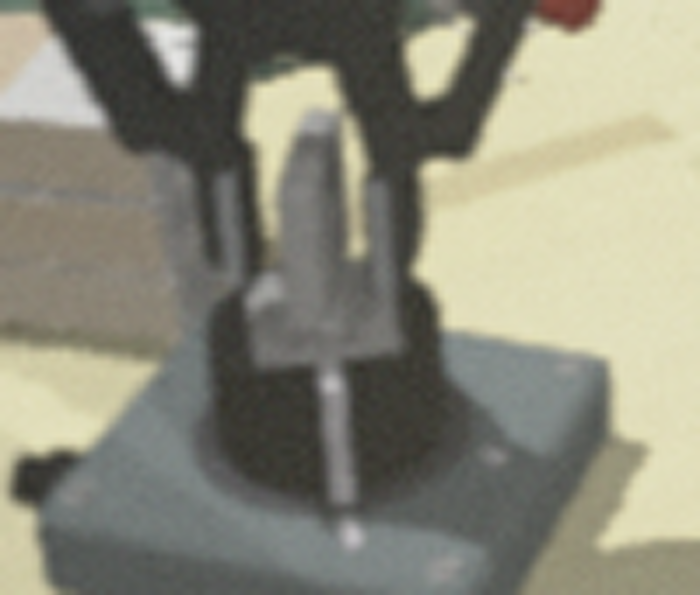

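Released cleanly. Raise straight up, well above the bow, then check.

Request:
{"method": "apply_moves", "body": {
  "plan": [
    [[0,0,-0.2],[0,0,0]],
    [[0,0,-0.5],[0,0,0]],
    [[0,0,-0.7],[0,0,0]],
    [[0,0,-0.8],[0,0,0]],
    [[0,0,-0.9],[0,0,0]],
    [[0,0,-0.9],[0,0,0]],
    [[0,0,-0.5],[0,0,0]],
    [[0,0,0],[0,0,0]]
  ]
}}

```text
time_s: 28.95
position: [549.0, -55.7, 226.1]
eef_rot: [0.533, 0.846, 0.001, 0.005]
wrist_force: [0.0, -0.0, 1.0]
gripper_width: 31.7
```

Request:
{"method": "apply_moves", "body": {
  "plan": [
    [[0.5,0.1,0],[0,0,0]],
    [[0.9,0.2,0],[0,0,0]],
    [[0.9,0.2,0],[0,0,0]],
    [[0.5,0.1,0],[0,0,0]],
    [[0,0,0],[0,0,0]]
  ]
}}

```text
time_s: 29.45
position: [518.3, 58.4, 220.6]
eef_rot: [0.531, 0.847, -0.0, 0.0]
wrist_force: [-0.1, -1.4, -0.1]
gripper_width: 32.0
```

```bash
python3 look.py 34; sleep 1
```

```text
t 29.45 pos [518.3  58.4 220.6] yaw 2.021 z [ 3.e-04 -1.e-03 -1.e+00] j [-9.000e-03  2.610e-01 -7.000e-03  1.302e+00 -1.000e-03  1.111e+00] F [-0.1 -1.4 -0.1] T [-0.03  0.02  0.01] w 32.0
rotvec units(6deg) now-frame [-0.002  0.01  -1.625]
shift units, now frame [-2.865 -0.605  4.443]  in target frame [-2.726 -1.083  4.44 ]
```

View pics/s34.png

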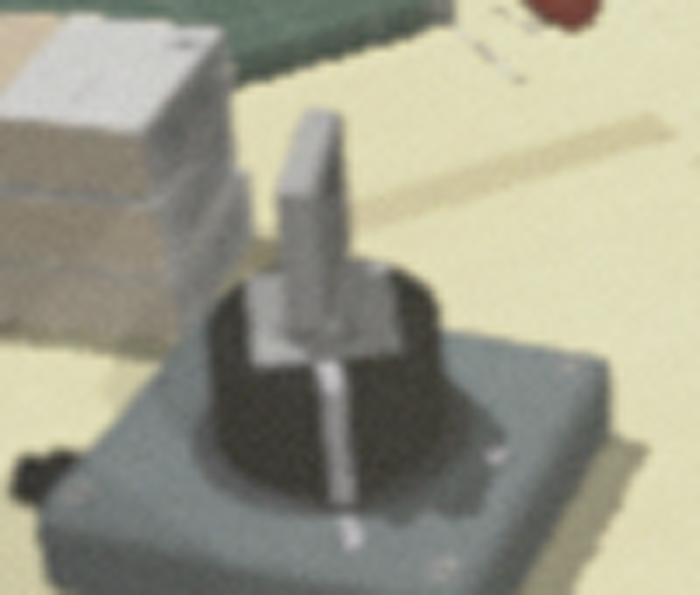

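View pics/t34.png

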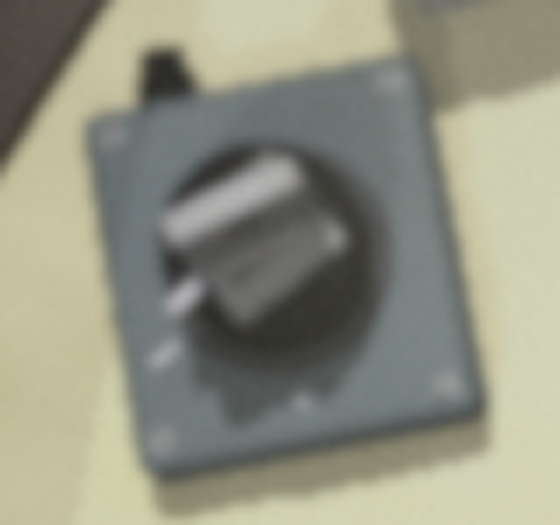

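Run:
```python
from st import *
t,s=load("c34.pkl")
f=lambda x,y,o,k:((x+.5)/k-.5+o[0],(y+.5)/k-.5+o[1])
c=np.array([546.3,-55.3])
for n,p in (("top ptr",atz(t,[f(172,305,(210,150),7)],70)),("scene top of ptr",atz(s,[f(331,375,(210,200),7)],70)),("scene bottom ptr",atz(s,[f(342,502,(210,200),7)],31)),("bar top",atz(t,[f(165,352,(210,150),7)],32)),("bar scene",atz(s,[f(349,532,(210,200),7)],32)),("dot t",atz(t,[f(303,400,(210,150),7)],31)),("dot s",atz(s,[f(497,455,(210,200),7)],31))):
    d=p[0,:2]-c;print(n,p[0].round(1),"r",np.hypot(*d).round(1),"slot yaw",(np.arctan2(-d[1],-d[0])).round(3))
k=atz(t,[f(*q,(210,150),7) for q in((165,215),(175,243),(300,185),(285,155))],122);print("bow",k.round(1),k.mean(0))
s2=camera("scene");print(search_frame("round_key",s2),search_frame("square_key",s2))
cv2.imwrite("pics/end.png",s2["color"][:,:,::-1])
```

```text
top ptr [525.2 -28.3  70. ] r 34.2 slot yaw -0.908
scene top of ptr [525.  -31.5  70. ] r 32.0 slot yaw -0.84
scene bottom ptr [522.4 -28.1  31. ] r 36.2 slot yaw -0.849
bar top [515.6 -17.9  32. ] r 48.4 slot yaw -0.883
bar scene [512.4 -17.5  32. ] r 50.8 slot yaw -0.841
dot t [499.1 -65.1  31. ] r 48.2 slot yaw 0.206
dot s [496.6 -65.8  31. ] r 50.8 slot yaw 0.208
bow [[544.4 -37.  122. ]
 [535.6 -40.3 122. ]
 [553.5 -78.5 122. ]
 [563.  -73.6 122. ]] [549.10733365 -57.33363387 122.        ]
[{'extent': [338.3, 211.7, 20.6, 25.3], 'confidence': 0.68}] [{'extent': [255.9, 232.7, 11.5, 31.8], 'confidence': 0.82}, {'extent': [256.5, 254.8, 38.2, 34.5], 'confidence': 0.41}]
```

```bash
sleep 1
```

```text
(no output)
```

View pics/end.png

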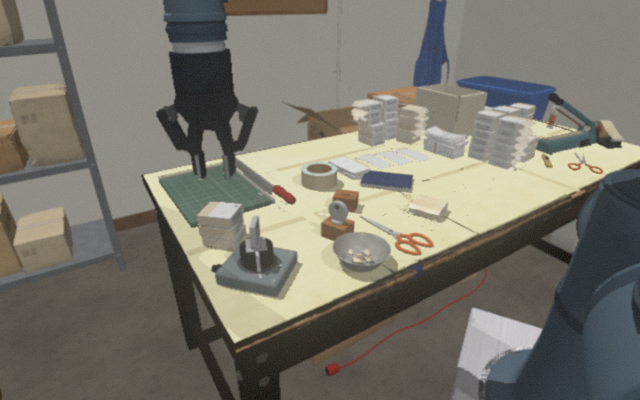

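The key stands in the cylinder at (256,235) and the pointer lines up with the bar. The round key is untouched at (338,212), and the gripper is clear of everything. I'm handing the job in.

```bash
python3 -c "
from cell import *
print(finish_job(), get_state()['time_s'])"
```

```text
the job is handed in; nothing more can be done
the job is handed in; nothing more can be done
```

The square-bow key is fully home in the cylinder, turned clockwise to ON, and left there. The round-bow key is still standing in its stand. I handed the job in at about 29.5 s, with the gripper open and well clear.

- **Insertion:** The key met its stop at a reported TCP height of 42.8 mm, against 43.1 mm expected for fully home, with about 11 N of push. I turned it only after that.
- **ON position:** In the scene camera the pointer is at −0.84 to −0.85 rad and the bar at −0.84. In the top camera the pointer is at −0.91 and the bar at −0.88, so the two views agree to within about 0.07 rad. The dot at 0.207 rad puts ON at −0.84, as it should be.
- **Reported height was wrong:** The TCP height read about 40 mm lower than the fingertips really were, while x and y agreed with the pictures. At first this left the fingers above the key's bow. I measured the error by touching a clear patch of table with the closed fingers (about 18 N) and allowed for it in every height after that.
- **Forces:** The largest wrist force I read was about 18 N, at the end of each move call.

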